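# Unlock and open the combination key box

### The job

The spare keys are locked in the grey key box. Roll its three number wheels until they read 4 - 7 - 2 from left to right on top, in line with the red marks, slide the black catch all the way to the right, and raise the lid until it stands about upright and stays open. Leave the wheels on the code, and do not disturb the other things on the desk.

Things in the scene. Friction and masses are not known exactly. Their poses are not given: they have to be found in the camera images.
- key_box: grey steel key box fixed to the desk, 190 (x) x 220 (y) x 81 mm, lid shut, handle not counted. Origin: centre of its underside; x from the front (robot's side) to the hinge side, y left, z up. The front 65 mm is a flat lock deck, 72 mm above the desk, with 3 number wheels in a row along y at x = -63 mm, red index marks 5.5 mm high beside them, and a catch to their right; the lid covers the rest.
- wheel_left (a joint): left (y = +66 mm in the box frame) number wheel, white, black numerals 0 to 9, black knurled edges; radius 20, 16 mm wide, axis along the box's y. Value in rad: numeral on top = value / 0.628319, rounded, modulo 10; no stop, it may go round. Grows as the top is rolled away from the robot (box +x), next higher numeral coming up. A light sprung detent (about 1.3 N at the rim) settles it on whole digits (at the start it may hang between two).
- wheel_left_top (a point): fixed point at the top of the left wheel's rim, 82 mm above the desk, 10 mm above the deck, level with the red marks: the numeral here counts. Axes as the box's. Wheels stand 34 mm apart. A shut gripper's tips pressed lightly here and drawn along the box's x turn the wheel without slip, 12.6 mm of travel per digit.
- wheel_mid (a joint): middle (y = +32 mm) number wheel, white, black numerals 0 to 9, black knurled edges; radius 20, 16 mm wide, axis along the box's y. Value in rad: numeral on top = value / 0.628319, rounded, modulo 10; no stop, it may go round. Grows as the top is rolled away from the robot (box +x), next higher numeral coming up. Detent as on the left one.
- wheel_mid_top (a point): fixed point at the top of the mid wheel's rim, 82 mm above the desk, 10 mm above the deck, level with the red marks: the numeral here counts. Axes as the box's. Wheels stand 34 mm apart. A shut gripper's tips pressed lightly here and drawn along the box's x turn the wheel without slip, 12.6 mm of travel per digit.
- wheel_right (a joint): right (y = -2 mm) number wheel, white, black numerals 0 to 9, black knurled edges; radius 20, 16 mm wide, axis along the box's y. Value in rad: numeral on top = value / 0.628319, rounded, modulo 10; no stop, it may go round. Grows as the top is rolled away from the robot (box +x), next higher numeral coming up. Detent as on the left one.
- wheel_right_top (a point): fixed point at the top of the right wheel's rim, 82 mm above the desk, 10 mm above the deck, level with the red marks: the numeral here counts. Axes as the box's. Wheels stand 34 mm apart. A shut gripper's tips pressed lightly here and drawn along the box's x turn the wheel without slip, 12.6 mm of travel per digit.
- catch (a joint): sliding catch that holds the lid, in m: 0 = locked as found, 0.014 = fully to the right (box -y), its stop. Friction about 1.5 N, stays where it is left. Its hidden fins pass through gates in the wheels: it moves more than about 3 mm only while all three wheels are on the code, and the lid rises only once it is across.
- catch_button (a point): centre of the catch's black ribbed thumb button, 20 (x) x 12 (y) x 14 mm high, standing on the deck, centre 79.5 mm and top 86.5 mm above the desk. At the start 44 mm of free deck lie between it and the right wheel (an index mark 5.5 mm high stands 6 mm off that wheel). Moves with the catch.
- lid (a joint): the lid, in rad: 0 = shut, 1.57 = upright, 1.75 = its stop. Stiff hinge: it stays at any angle where it is left; raising it takes about 5 N at the handle.
- lid_handle (a point): middle of the round steel handle bar on the lid: bar 10 mm thick, 80 mm long along the box's y, its centre 31 mm above the lid's top face and 25 mm behind the lid's front edge. It turns with the lid; with the lid shut it lies 112.5 mm above the desk.
- lid_hinge (a point): point on the lid's hinge axis, which runs along the box's y at the back, 70.5 mm above the desk; with the lid shut the handle bar's centre lies 97 mm in front of the axis (box -x) and 42 mm above it (105.7 mm away). The lid opens about +y: front edge up, then back.
- sticky_notes: bystander, not to be disturbed: yellow block of sticky notes, 77x77x15 mm; origin at the centre of its underside
- ink_pad: bystander, not to be disturbed: shut blue ink pad, 76x104x17 mm; origin at the centre of its underside
- rubber_stamp: bystander, not to be disturbed: small rubber stamp with an orange turned handle, 25x36x74 mm; origin at the centre of its underside
- cutter: bystander, not to be disturbed: yellow snap-off knife, 18x140x16 mm; origin at the centre of its underside
- scissors: bystander, not to be disturbed: blue-handled scissors, 87x199x9 mm; origin at the centre of its underside

How it is judged:
By the outcome, as a careful person would: the job done as asked, in the order asked, and still so for the second after the job is handed in, with the robot touching nothing.
It also fails if it takes over 56 s, if anything falls off the work surface, if the arm or the gripper's body presses on something with over 40 N, if the wrist force passes 120 N, or if a joint passes its speed limit or range.

### The arm

A 6-joint arm with a two-finger parallel gripper is mounted at the origin on a cart in front of the work surface, level with it; the furniture and walls round the work are solid. World frame = base frame: x ahead of the robot, y to its left, z up, the work surface at z = 0. Lengths are in m, angles in rad, forces in N, time in s.
With the tool pointing down it reaches from about 0.25 to 0.725 m from the base axis. Payload 4 kg.
Tool frame: the origin (TCP) lies at the very end of the fingers, on their centre line; the grasp point (between the pads) lies 19 mm behind it (bot.pinch_z is the distance from the TCP to the grasp point, in m); z points along the fingers, x is the direction in which the jaws open and shut, and the axes are right-handed (so a half turn about z gives the same grasp; the last joint's range is limited). The gripper opens to 85 mm and grips with 20 to 120 N. Pads are 22 mm wide; open, the fingers measure 114 mm over their backs; the gripper's body (76 mm by 85 mm) begins 54 mm behind the grasp point. The pads swing forward as they close: fully open they stand 13 mm farther back than shut.
Start: joints at [-1.207, 0.241, 0.005, 1.335, 0, 1.571], TCP at [0.178, -0.467, 0.231] pointing down, gripper open.
Joint ranges: [-2.72, 2.72], [-1.05, 1.87], [-1.09, 1.28], [-1.99, 2.15], [-1.42, 1.44], [-3.14, 3.14]. Speed limits (rad/s): [2.79, 2.79, 3.14, 3.14, 3.14, 3.14].

### API

Orientations are given as a unit quaternion [x, y, z, w].
In Python, from workcell import bot gives the robot as it stands. The module is installed in compiled form; this text tells all that it offers.
- The arm moves only by the shell command python3 -m inch 'ROWS'. ROWS is JSON, a list of rows, each a list of 7 numbers: the shift along the tool's x, y, z scaled (see below), then the turn, a rotation vector about the tool's x, y, z scaled (see below), then the gripper command: -1 is fully open, 1 is shut, values between are in proportion. In form: [[x, y, z, wx, wy, wz, gripper], ...]. A call has exactly 8 rows; each row shifts and turns the commanded pose from where the row before left it, along the tool's axes as they then stand; what a row does not reach is not made up. The controller multiplies each number of a shift by 2.5 cm and each number of a turn by 180 degrees. A row lasts 1/10 s, in which the tool goes at most 50 mm and 8.59 degrees, less where a joint would pass 70% of its speed; a pose out of reach is approached as far as the arm can. A call with a number of a shift or a turn outside -1 to 1 is refused whole. A call with a gripper value outside its range is refused whole. The fingers move at their own pace and stop on an object; the grip force is fixed at half the most. Time passes only in rows, so rows that do not move let the fingers close, or fill a call up. It gives the time, the measured TCP pose, the force and the opening at its end, in the units of the state.
- bot.get_obs(): the state, without advancing time (a new reading comes with each control period).
- bot.camera(name): name is "side" or "top"; returns (picture, depth): 384x512x3 uint8, blue, green, red; 384x512 float32, m along the optical axis (not along the pixel's ray), 0 where there is no reading.
- bot.get_calibration(name): a dict with "vfov" (degrees; the focal length in pixels is half the picture's height over the tangent of half this angle, whatever the lens; pixels are square), "cx", "cy" (the principal point, pixels), "R" (3x3) and "t" (3): a world point X has camera coordinates R X + t. Camera axes: x right, y down, z forward; pixel columns grow to the right and rows downward; lengths in m; the calibration is good to about 2 mm. A picture is of the moment at which its call begins. get_calibration takes no time and is no camera call.
- bot.job_done(): hands the job in, once; it reports no verdict.
The state is a dict: "clock": time; "joint_pos": joint angles; "joint_vel": joint speeds; "tau": joint torques, N m; "eef_pos": TCP position; "tool_rot": TCP orientation; "ft_force": force on the tool from outside, world axes, zero at the start; "ft_torque": the same for the moment, N m; "grip_width": finger opening in m.
Only numpy, scipy, OpenCV 4.12 (cv2) and the standard library are available. Lean on these libraries where they do the work, as an engineer would, in place of code of your own. Each camera call takes 0.05 s, during which the arm holds its last target.

## Working session

There is one attempt and no reset: what is moved stays moved. The work goes in short steps, Python scripts to look and compute and a shell command to move; the robot and the scene stay as the last step left them, time stands still between calls to the robot, and variables do not carry over. Pictures are saved under pics/ and viewed, and the job is handed in when it is done.

```bash
mkdir -p pics; python3 - <<'E'
from workcell import bot
import cv2,numpy as np
o=bot.get_obs()
for k in o: print(k,o[k])
for n in ("top","side"):
    p,d=bot.camera(n); cv2.imwrite(f"pics/{n}0.png",p); np.save(f"{n}0.npy",d)
    print(n,bot.get_calibration(n))
E
```

```text
clock 0.0
joint_pos [-1.20700272e+00  2.41431285e-01  3.71390160e-03  1.33518371e+00
  2.51912299e-05  1.57082743e+00]
joint_vel [ 0.00022909 -0.00128633 -0.00015755 -0.00216298  0.00141612 -0.00107429]
tau [-1.92841529e-03 -3.72317505e+01  2.52408475e+01  1.70079817e-02
 -6.85991586e-05 -4.06496255e-06]
eef_pos [ 0.17769365 -0.46668434  0.23039987]
tool_rot [ 8.23344256e-01 -5.67541301e-01 -8.59345000e-04 -6.07615387e-04]
ft_force [ 0.0852675   0.23821473 -0.15296671]
ft_torque [ 1.90905390e-02  3.06346697e-02 -3.13638242e-05]
grip_width 0.08533178826765073
top {'vfov': 49.30252404679854, 'cx': 254.39038203843583, 'cy': 184.096276043584, 'R': array([[ 0.02207165, -0.99967113,  0.01305647],
       [-0.98530116, -0.02396344, -0.16913718],
       [ 0.16939443, -0.00913142, -0.98550603]]), 't': array([0.00221203, 0.5102764 , 1.27323727])}
side {'vfov': 44.749144921941685, 'cx': 261.43611565878206, 'cy': 193.96100553151757, 'R': array([[ 0.95112767, -0.30848956,  0.0137965 ],
       [-0.12455234, -0.42413283, -0.8969939 ],
       [ 0.2825648 ,  0.85143733, -0.44182757]]), 't': array([-0.47985844,  0.18026277,  1.15848734])}
```

View pics/top0.png

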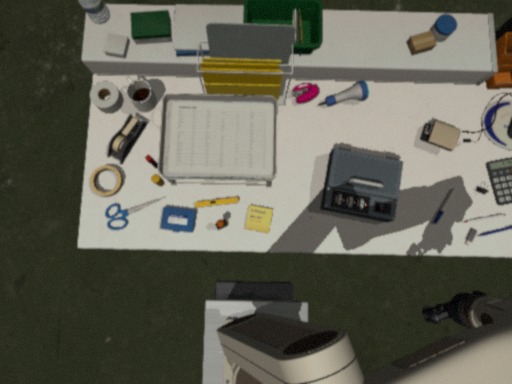

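View pics/side0.png

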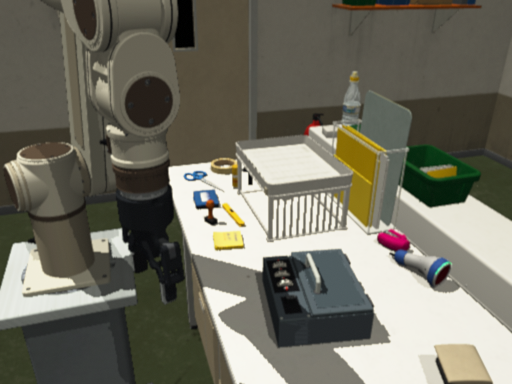

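The top view shows the box at about (362,183), with its wheels at (340–365,202) and the catch at (380,207). In the side view the box is at about (315,295). I'll enlarge both.

```bash
python3 - <<'E'
import cv2
a=cv2.imread("pics/top0.png")[135:235,305:425]
cv2.imwrite("pics/top0z.png",cv2.resize(a,None,fx=6,fy=6,interpolation=cv2.INTER_CUBIC))
a=cv2.imread("pics/side0.png")[240:350,250:385]
cv2.imwrite("pics/side0z.png",cv2.resize(a,None,fx=5.4,fy=5.4,interpolation=cv2.INTER_CUBIC))
E
```

```text
(no output)
```

View pics/top0z.png

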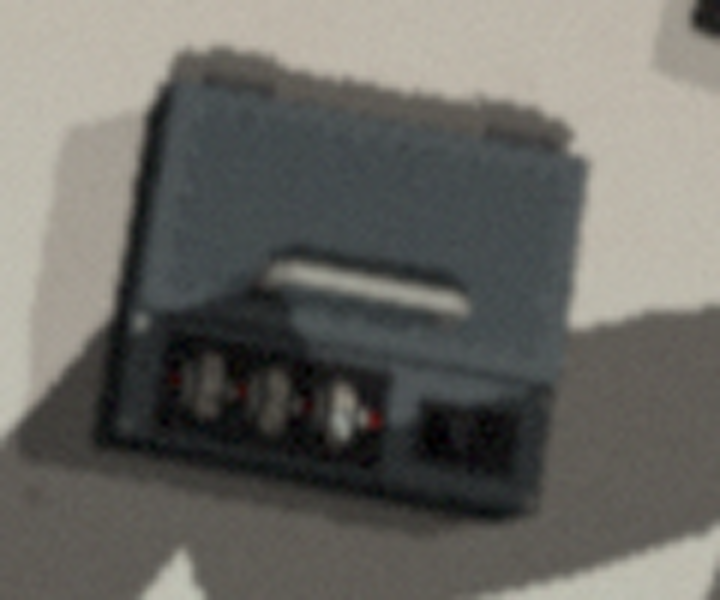

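View pics/side0z.png

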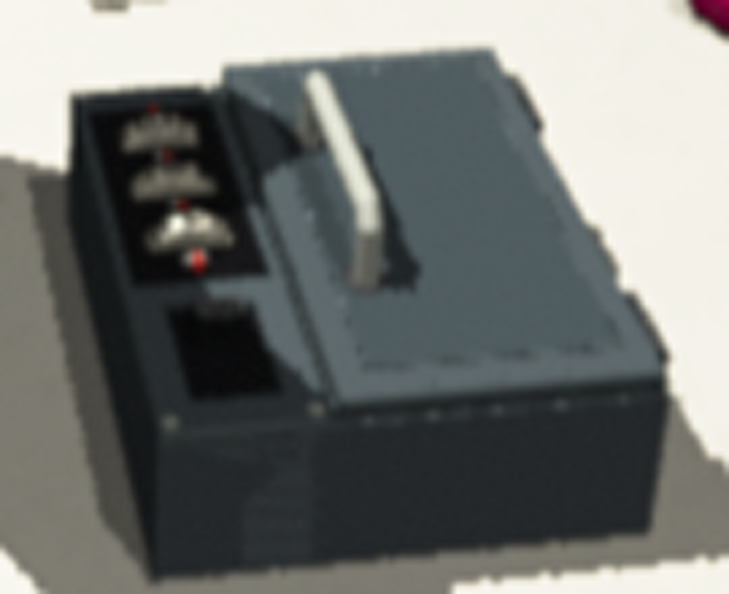

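```bash
cat > h.py <<'E'
import numpy as np,cv2
from workcell import bot
C={n:bot.get_calibration(n) for n in("top","side")}
def proj(n,X):
    c=C[n];f=192/np.tan(np.radians(c["vfov"]/2));p=np.atleast_2d(X)@c["R"].T+c["t"]
    return np.c_[c["cx"]+f*p[:,0]/p[:,2],c["cy"]+f*p[:,1]/p[:,2]]
def ray(n,uv,z):
    c=C[n];f=192/np.tan(np.radians(c["vfov"]/2))
    d=c["R"].T@np.array([(uv[0]-c["cx"])/f,(uv[1]-c["cy"])/f,1]);o=-c["R"].T@c["t"]
    return o+d*(z-o[2])/d[2]
def b2w(p,P):
    x,y,a=p;P=np.atleast_2d(P).astype(float);c,s=np.cos(a),np.sin(a)
    return np.c_[x+c*P[:,0]-s*P[:,1],y+s*P[:,0]+c*P[:,1],P[:,2]]
E
python3 - <<'E'
from h import *
from scipy.optimize import least_squares
for n in C: print(n,-C[n]["R"].T@C[n]["t"])
# red marks
for n,(r0,r1,c0,c1) in {"top":(180,220,320,380),"side":(250,300,265,300)}.items():
    im=cv2.imread(f"pics/{n}0.png").astype(int)[r0:r1,c0:c1]
    m=((im[...,2]-np.maximum(im[...,1],im[...,0]))>25).astype(np.uint8)
    k,l,s,ce=cv2.connectedComponentsWithStats(m)
    for i in range(1,k): print(n,s[i][4],ce[i]+[c0,r0],ray(n,ce[i]+[c0,r0],.0775))
zt=lambda u,v:(305+(u+.5)/6-.5,135+(v+.5)/6-.5); zs=lambda u,v:(250+(u+.5)/5.4-.5,240+(v+.5)/5.4-.5)
obs=[("top",zt(100,440),(-95,110,72)),("top",zt(535,510),(-95,-110,72)),("top",zt(178,80),(95,110,81)),("top",zt(587,155),(95,-110,81)),
("top",zt(367,288),(-5,0,112.5)),
("side",zs(72,95),(-95,110,72)),("side",zs(150,432),(-95,-110,72)),("side",zs(495,48),(95,110,81)),("side",zs(668,372),(95,-110,81)),("side",zs(345,135),(-5,0,112.5)),("side",zs(153,580),(-95,-110,0)),("side",zs(648,532),(95,-110,0))]
def res(p): return np.ravel([proj(n,b2w(p,np.array(B)/1000.))[0]-uv for n,uv,B in obs])
s=least_squares(res,[.45,-.2,0],loss="soft_l1");print(s.x);print(res(s.x).reshape(-1,2).round(2))
np.save("box.npy",s.x)
for nm,P in dict(wl=(-63,66,82),wm=(-63,32,82),wr=(-63,-2,82),bar=(-5,0,112.5),hinge=(92,0,70.5)).items():
    W=b2w(s.x,np.array(P)/1000.);print(nm,W[0].round(4),proj("top",W)[0].round(1),proj("side",W)[0].round(1))
E
```

```text
top [0.2870478  0.02606574 1.34106084]
side [ 0.15151104 -1.05795534  0.68016662]
top 1 [334. 198.] [ 0.467065  -0.2297389  0.0775   ]
top 1 [345. 200.] [ 0.46170458 -0.26334151  0.0775    ]
top 5 [366.8 204.6] [ 0.44914122 -0.3297965   0.0775    ]
side 2 [278.  259.5] [ 0.46893723 -0.22850662  0.0775    ]
side 2 [280.5 268. ] [ 0.46300735 -0.26132134  0.0775    ]
side 4 [283.5 277.5] [ 0.45718282 -0.2960253   0.0775    ]
side 13 [286.15384615 288.        ] [ 0.44982395 -0.33162024  0.0775    ]
[ 0.51620009 -0.3194872  -0.17432094]
[[ 1.03 -1.73]
 [-0.4   0.73]
 [-1.23 -1.6 ]
 [ 0.44 -0.43]
 [ 0.09 -0.12]
 [-0.92 -1.69]
 [ 0.76  0.01]
 [ 0.09 -1.48]
 [ 0.81 -0.66]
 [-1.57  1.  ]
 [-0.88  0.93]
 [-0.3   1.19]]
wl [ 0.4656 -0.2436  0.082 ] [338.8 198.4] [278.9 261.7]
wm [ 0.4597 -0.277   0.082 ] [349.8 200.6] [281.6 270.6]
wr [ 0.4538 -0.3105  0.082 ] [360.9 202.7] [284.5 280. ]
bar [ 0.5113 -0.3186  0.1125] [365.8 182.5] [311.9 265.6]
hinge [ 0.6068 -0.3354  0.0705] [366.8 154.9] [354.3 278.5]
```

```bash
python3 - <<'E'
from h import *
from scipy.optimize import least_squares
def grab(n,k=6): return np.mean([bot.camera(n)[0].astype(np.float32) for _ in range(k)],0)
T=grab("top");S=grab("side");np.save("T0.npy",T);np.save("S0.npy",S)
a=T[185:220,325:380];a=cv2.resize(a,None,fx=14,fy=14,interpolation=cv2.INTER_LANCZOS4);a=255*(np.clip(a,0,255)/255)**.6
b=S[250:300,268:303];b=cv2.resize(b,None,fx=12,fy=12,interpolation=cv2.INTER_LANCZOS4);b=255*(np.clip(b,0,255)/255)**.6
cv2.imwrite("pics/tz1.png",a);cv2.imwrite("pics/sz1.png",b)
E
```

```text
[ WARN:0@9.945] global loadsave.cpp:1063 imwrite_ Unsupported depth image for selected encoder is fallbacked to CV_8U.
```

View pics/tz1.png

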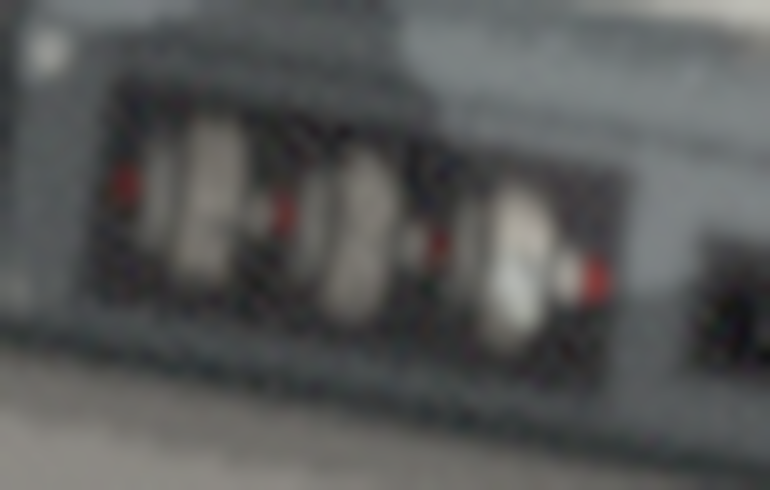

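View pics/sz1.png

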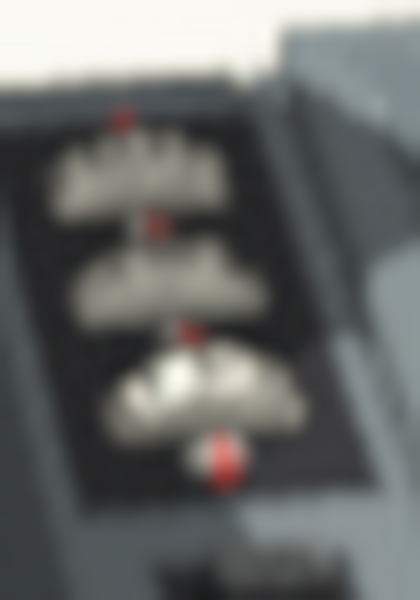

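```bash
python3 -m inch '[[-1,-1,0,0,0,0,1],[-1,-1,0,0,0,0,1],[-1,-1,0,0,0,0,1],[-1,-1,0,0,0,0,1],[-1,-1,0,0,0,0,1],[-1,-1,0,0,0,0,1],[-1,-1,0,0,0,0,1],[-1,-1,0,0,0,0,1]]'; python3 -m inch '[[-1,-1,0,0,0,0,1],[-1,-1,0,0,0,0,1],[-1,-1,0,0,0,0,1],[-1,-1,0,0,0,0,1],[-1,-1,0,0,0,0,1],[-1,-1,0,0,0,0,1],[-1,-1,0,0,0,0,1],[-1,-1,0,0,0,0,1]]'
cat >> h.py <<'E'
def grab(n,k=6): return np.mean([bot.camera(n)[0].astype(np.float32) for _ in range(k)],0)
def enh(a,f,lo=None):
    a=cv2.resize(a,None,fx=f,fy=f,interpolation=cv2.INTER_CUBIC)
    return np.clip(a,0,255).astype(np.uint8)
E
python3 - <<'E'
from h import *
print(bot.get_obs()["tool_rot"])
T=grab("top",5);S=grab("side",8);np.save("T1.npy",T);np.save("S1.npy",S)
cv2.imwrite("pics/t2.png",T.astype(np.uint8))
cv2.imwrite("pics/tz2.png",enh(T[185:220,325:380],14));cv2.imwrite("pics/sz2.png",enh(S[252:292,268:303],15))
E
```

```text
clock: 1.5
eef_pos: [0.294, -0.208, 0.2316]
tool_rot: [0.823, -0.568, 0.0, -0.0]
ft_force: [0.2, -0.1, -0.2]
grip_width: -0.0
clock: 2.3
eef_pos: [0.4099, 0.0504, 0.2316]
tool_rot: [0.823, -0.567, 0.0, -0.0]
ft_force: [0.3, -0.0, -0.0]
grip_width: -0.0004
[ 8.23451015e-01 -5.67387214e-01  3.58166160e-04 -2.17605856e-04]
```

View pics/t2.png

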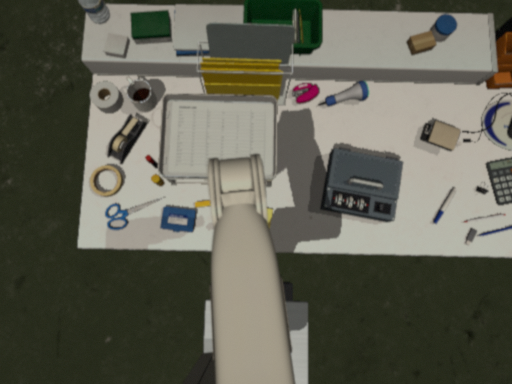

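View pics/tz2.png

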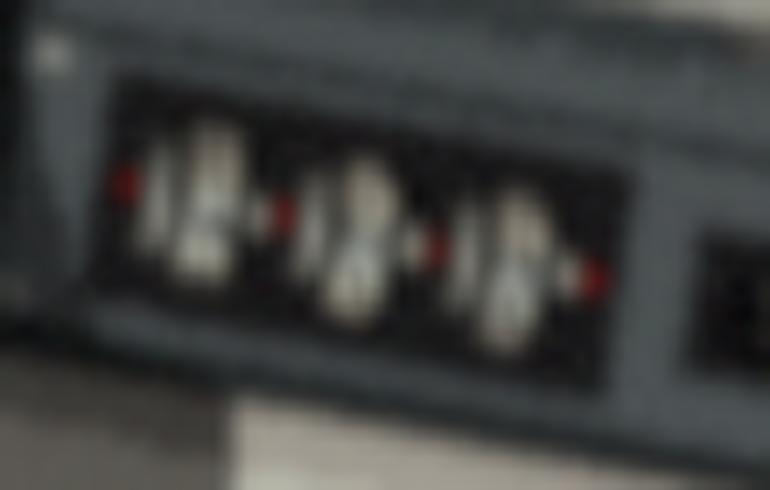

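View pics/sz2.png

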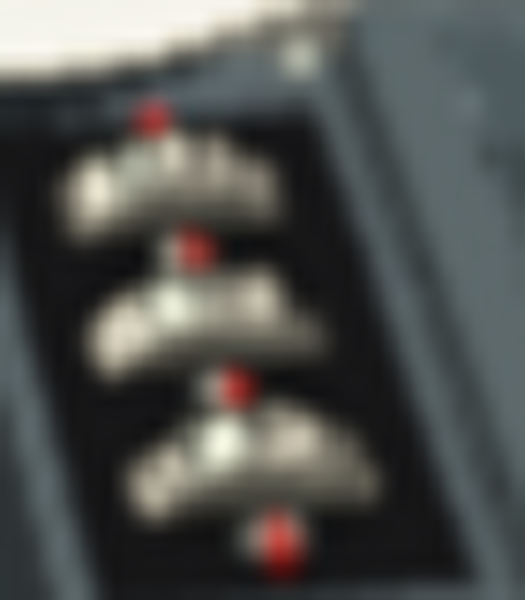

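```bash
python3 - <<'E'
from h import *
from scipy.optimize import least_squares
T=np.load("T1.npy");S=np.load("S1.npy")
R={}
for n,im,(r0,r1,c0,c1) in (("top",T,(185,220,325,380)),("side",S,(252,292,268,303))):
    a=im[r0:r1,c0:c1]; w=np.clip(a[...,2]-np.maximum(a[...,1],a[...,0])-12,0,None)
    k,l,s,ce=cv2.connectedComponentsWithStats((w>0).astype(np.uint8)); L=[]
    for i in range(1,k):
        if s[i][4]<2: continue
        ys,xs=np.nonzero(l==i); ww=w[ys,xs]; uv=(np.array([(xs*ww).sum(),(ys*ww).sum()])/ww.sum()+[c0,r0])
        if ww.sum()>20: L.append(uv); print(n,s[i][4],uv.round(2),ray(n,uv,.0760).round(4))
    R[n]=L
E
```

```text
top 6 [333.59 197.78] [ 0.4679 -0.2288  0.076 ]
top 7 [344.76 199.92] [ 0.4621 -0.2629  0.076 ]
top 5 [355.72 202.35] [ 0.4554 -0.2964  0.076 ]
top 10 [366.96 204.52] [ 0.4496 -0.3307  0.076 ]
side 8 [277.75 259.57] [ 0.4691 -0.2266  0.076 ]
side 12 [280.6  268.16] [ 0.4638 -0.26    0.076 ]
side 13 [283.31 277.38] [ 0.4577 -0.2936  0.076 ]
side 18 [286.23 287.86] [ 0.4509 -0.3294  0.076 ]
```

```bash
python3 - <<'E'
from h import *
np.save("box.npy",[.5160,-.3208,-.1765])
E
cat >> h.py <<'E'
BX={"top":(.5152,-.3221,-.1765),"side":(.5168,-.3198,-.1765)}
def unroll(n,im,yw,a0=-75,a1=75,sc=4):
    # rows: angle (top of picture = +x side), cols: y, left = +y
    ang=np.radians(np.arange(a1,a0,-1.5)); ys=np.arange(9,-9,-.5)
    A,Y=np.meshgrid(ang,ys,indexing="ij")
    P=np.stack([-.063+.020*np.sin(A),(yw+Y)/1000,.062+.020*np.cos(A)],-1).reshape(-1,3)
    uv=proj(n,b2w(BX[n],P)).astype(np.float32).reshape(A.shape+(2,))
    o=cv2.remap(im.astype(np.float32),uv[...,0],uv[...,1],cv2.INTER_CUBIC)
    return o
def show(n,im,fn):
    O=[]
    for y in(66,32,-2):
        g=cv2.cvtColor(unroll(n,im,y),cv2.COLOR_BGR2GRAY)
        O+= [cv2.resize(g,None,fx=5.5,fy=5,interpolation=cv2.INTER_CUBIC),np.zeros((500,15),np.float32)]
    o=np.hstack(O); o=np.clip(o*255/np.percentile(o,99.5),0,255).astype(np.uint8); cv2.line(o,(0,250),(8,250),255,2); cv2.imwrite(fn,o)
E
python3 - <<'E'
from h import *
show("top",np.load("T1.npy"),"pics/ut2.png");show("side",np.load("S1.npy"),"pics/us2.png")
a=cv2.imread("pics/ut2.png");b=cv2.imread("pics/us2.png");cv2.imwrite("pics/u2.png",np.hstack([a,b])[:, :800]);print(a.shape,b.shape)
E
```

```text
(500, 639, 3) (500, 639, 3)
```

View pics/ut2.png

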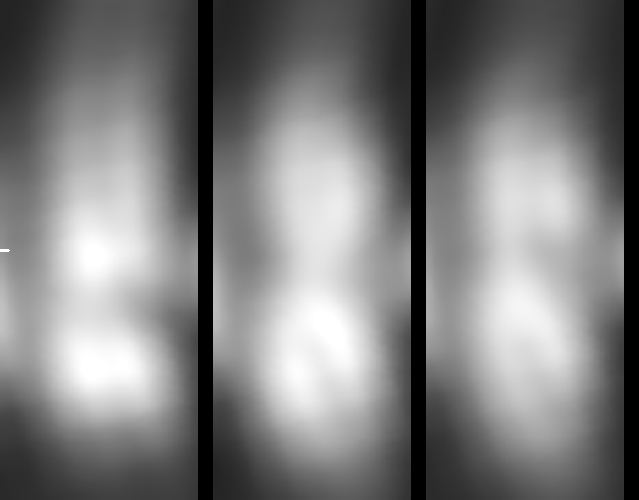

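View pics/us2.png

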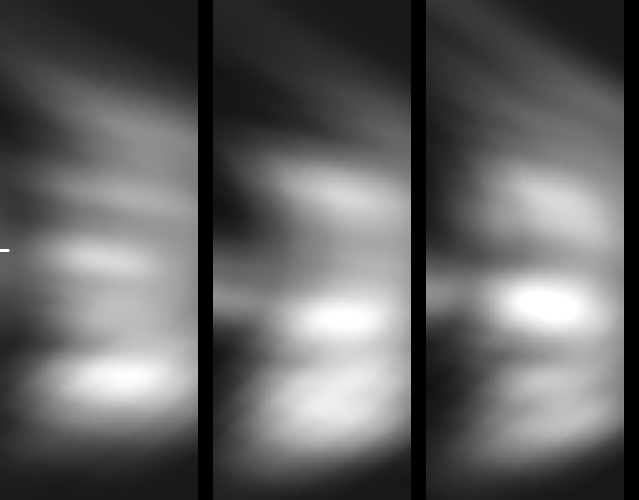

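```bash
cat >> h.py <<'E'
def rl(im,f=4,sig=.8,it=60):
    # Richardson-Lucy on a finer grid, box pixel + gaussian psf, averaging pixels down
    H,W=im.shape; x=cv2.resize(im,None,fx=f,fy=f,interpolation=cv2.INTER_CUBIC).clip(1)
    B=lambda z:cv2.resize(cv2.GaussianBlur(z,(0,0),sig*f) if sig>0 else z,(W,H),interpolation=cv2.INTER_AREA)
    Bt=lambda z:(lambda q:cv2.GaussianBlur(q,(0,0),sig*f) if sig>0 else q)(cv2.resize(z,(W*f,H*f),interpolation=cv2.INTER_NEAREST))
    for _ in range(it): x=x*Bt(im/np.maximum(B(x),1e-3))
    return x
E
python3 - <<'E'
from h import *
t=[bot.camera("top")[0].astype(np.float32) for _ in range(12)];s=[bot.camera("side")[0].astype(np.float32) for _ in range(12)]
print("noise",np.std(t,0)[185:220,325:380].mean(), np.std(s,0)[252:292,268:303].mean())
T=(np.load("T1.npy")*5+np.sum(t,0))/17;S=(np.load("S1.npy")*8+np.sum(s,0))/20
np.save("T1.npy",T);np.save("S1.npy",S)
gt=T.mean(2);gs=S.mean(2)
# edge sharpness: print rows across edges
print(gt[150,318:336].round()); print(gt[198:202,333:345].round());print(gs[258:292:1,274:300].round().astype(int))
for sig in(.5,.8):
    o=[rl(gt[185:220,325:380],4,sig),rl(gs[252:292,268:303],4,sig)]
    for n,x in zip("ts",o):
        x=np.clip(x*255/np.percentile(x,99.7),0,255);m=600/x.shape[0] if n=="s" else 3.5
        cv2.imwrite(f"pics/rl_{n}{sig}.png",cv2.resize(x,None,fx=m,fy=m,interpolation=cv2.INTER_LINEAR).astype(np.uint8))
E
```

```text
noise 2.1091816 0.55019426
[ 92. 119. 161. 174. 176. 176. 176. 176. 176. 176. 176. 173. 151.  97.
  52.  51.  68.  76.]
[[ 31.  45.  78. 108.  77.  89. 133. 132. 117.  70.  46.  36.]
 [ 27.  43.  85. 117.  84. 100. 140. 138. 118.  81.  79.  56.]
 [ 28.  44.  88. 115.  90. 108. 129. 117. 101.  83.  94.  66.]
 [ 28.  50.  87. 103.  93. 121. 128. 109.  78.  63.  76.  53.]]
[[ 51  68  74  83  98  96  94  97  97  95  89  88  85  80  83  93  87  70
   70  91 101 102 102 102 105 108]
 [ 55  71  78  89  99  83  71  69  69  67  60  59  57  51  58  81  91  73
   66  81  98 102 102 102 105 106]
 [ 42  47  56  74  91  91  62  51  54  37  29  30  29  27  34  62  89  80
   69  73  94 102 102 102 102  98]
 [ 39  44  82 108 132 165 119  94 104  59  30  25  22  22  25  47  83  87
   71  69  88 100 102 102 102  96]
 [103  95 142 157 159 191 148 123 143 103  73  57  32  22  23  39  73  90
   73  67  80  97 102 102 102  95]
 [187 154 163 165 157 164 142 133 152 129 117 104  55  25  23  30  60  88
   80  70  71  92 101 102 102  99]
 [223 186 160 141 132 123 122 121 127 115 120 118  66  28  22  25  45  78
[... 2279 characters left out ...]
55  53  52
   54  33  23  23  24  42  77  91]
 [ 23  23  35  68  89  62  43  35  33  39  62  87  92  91  51  27  24  25
   27  24  23  23  23  30  59  88]
 [ 25  22  24  30  34  26  22  21  21  41  88 122 116 110  61  24  19  21
   22  23  23  24  23  25  47  83]
 [ 29  23  23  23  23  22  22  22  23  40  79 105  96  86  51  26  22  23
   23  23  24  23  23  23  38  72]
 [ 35  22  23  23  23  23  24  23  23  27  40  53  53  46  29  22  23  23
   23  23  22  23  22  22  30  59]
 [ 44  23  23  23  23  23  23  23  22  22  22  25  31  28  23  25  27  28
   30  31  32  35  36  36  39  57]
 [ 55  29  26  27  27  27  30  31  31  35  36  37  42  42  42  48  49  51
   58  59  62  71  74  74  74  80]]
```

View pics/rl_t0.8.png

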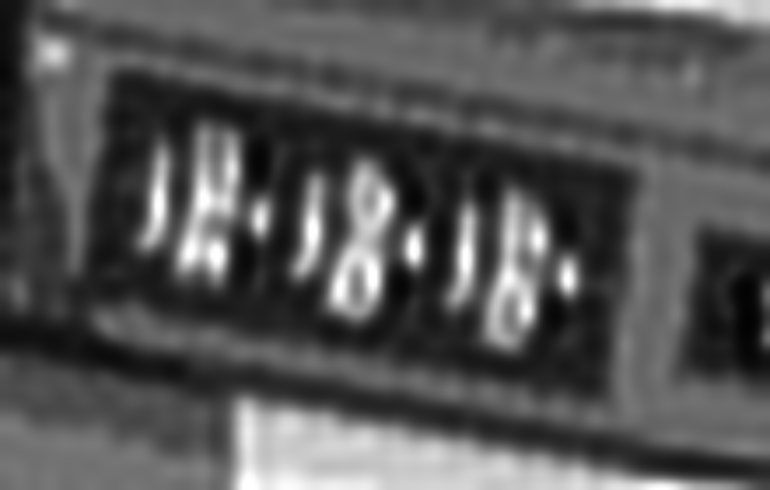

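View pics/rl_s0.8.png

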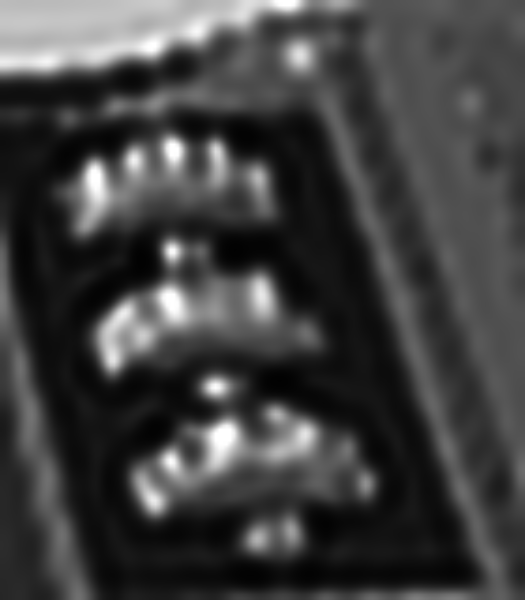

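```bash
cat >> h.py <<'E'
def unroll_rl(n,g,win,fn,f=6,sig=.6,it=100,k=6):
    r0,r1,c0,c1=win; x=rl(g[r0:r1,c0:c1].astype(np.float32),f,sig,it); O=[]
    for yw in(66,32,-2):
        ang=np.radians(np.arange(75,-75,-1)); ys=np.arange(8.5,-8.5,-.25)
        A,Y=np.meshgrid(ang,ys,indexing="ij")
        P=np.stack([-.063+.020*np.sin(A),(yw+Y)/1000,.062+.020*np.cos(A)],-1).reshape(-1,3)
        uv=(proj(n,b2w(BX[n],P))-[c0,r0]+.5)*f-.5; uv=uv.astype(np.float32).reshape(A.shape+(2,))
        o=cv2.remap(x,uv[...,0],uv[...,1],cv2.INTER_LINEAR)
        o=cv2.resize(o,(204,540)); o=np.clip(o*255/np.percentile(o,99),0,255); cv2.line(o,(0,270),(10,270),255,2); O+=[o,np.zeros((540,12))]
    return np.hstack(O).astype(np.uint8)
WT=(180,225,320,385);WS=(245,300,262,310)
E
python3 - <<'E'
from h import *
gt=np.load("T1.npy").mean(2);gs=np.load("S1.npy").mean(2)
cv2.imwrite("pics/ru_t.png",unroll_rl("top",gt,WT,0,6,.7,80));cv2.imwrite("pics/ru_s.png",unroll_rl("side",gs,WS,0,6,.7,200))
E
```

```text
(no output)
```

View pics/ru_t.png

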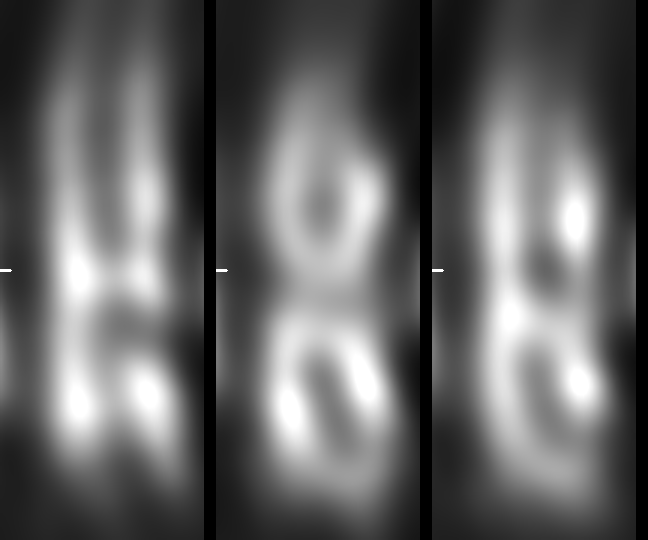

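View pics/ru_s.png

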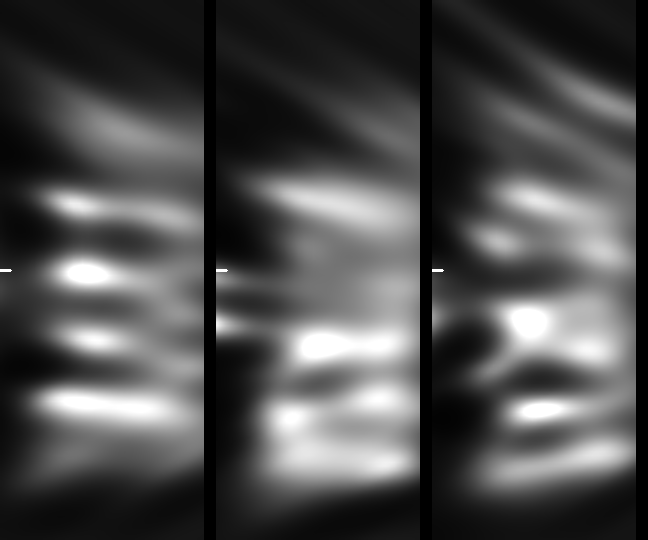

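```bash
cat >> h.py <<'E'
BOX=np.array([.5160,-.3208,-.1765])
def yaw_of(o):
    from scipy.spatial.transform import Rotation as Ro
    R=Ro.from_quat(o["tool_rot"]).as_matrix(); return np.arctan2(R[1,0],R[0,0]),R
def toBox(p): 
    c,s=np.cos(BOX[2]),np.sin(BOX[2]); d=np.array(p)-[BOX[0],BOX[1],0]
    return np.array([c*d[0]+s*d[1],-s*d[0]+c*d[1],d[2]])*1000
def plan(target,yaw,n):
    o=bot.get_obs();y0,_=yaw_of(o);p=np.array(o["eef_pos"]);D=(np.array(target)-p)/n;dy=(yaw-y0)/n
    for i in range(n):
        a=y0+dy*i;c,s=np.cos(a),np.sin(a)
        print(np.round([ (c*D[0]+s*D[1])/.025,(s*D[0]-c*D[1])/.025,-D[2]/.025,0,0,-dy/np.pi],3).tolist())
E
python3 - <<'E'
from h import *
o=bot.get_obs();print(o["clock"],toBox(o["eef_pos"]),np.degrees(yaw_of(o)[0]))
t=b2w(BOX,[[-.070,.066,.110]])[0];print(t);plan(t,BOX[2],8)
E
```

```text
4.15 [-169.8414391   345.22100992  231.32662237] -69.15654581299086
[ 0.45867611 -0.24353441  0.11      ]
[1.454, 0.29, 0.607, 0.0, 0.0, -0.041]
[1.405, 0.474, 0.607, 0.0, 0.0, -0.041]
[1.332, 0.651, 0.607, 0.0, 0.0, -0.041]
[1.237, 0.817, 0.607, 0.0, 0.0, -0.041]
[1.122, 0.969, 0.607, 0.0, 0.0, -0.041]
[0.989, 1.105, 0.607, 0.0, 0.0, -0.041]
[0.838, 1.223, 0.607, 0.0, 0.0, -0.041]
[0.674, 1.32, 0.607, 0.0, 0.0, -0.041]
```

```bash
python3 -m inch '[[1,0.2,0.2,0,0,-0.041,1],[1,0.33,0.3,0,0,-0.041,1],[1,0.5,0.3,0,0,-0.041,1],[1,0.65,0.3,0,0,-0.041,1],[1,0.85,0.3,0,0,-0.041,1],[0.9,1,0.3,0,0,-0.041,1],[0.7,1,0.3,0,0,-0.041,1],[0.5,1,0.3,0,0,-0.041,1]]'
python3 - <<'E'
from h import *
o=bot.get_obs();print(o["clock"],toBox(o["eef_pos"]),np.degrees(yaw_of(o)[0]))
t=b2w(BOX,[[-.070,.066,.092]])[0];plan(t,BOX[2],3)
E
```

```text
clock: 4.95
eef_pos: [0.4491, -0.1839, 0.1735]
tool_rot: [0.996, -0.086, 0.0, 0.0]
ft_force: [-0.1, 0.8, -0.5]
grip_width: 0.0002
4.95 [-89.93736428 123.06989319 173.49192654] -9.847536798776366
[0.262, 0.762, 1.087, 0.0, 0.0, 0.0]
[0.263, 0.762, 1.087, 0.0, 0.0, 0.0]
[0.265, 0.761, 1.087, 0.0, 0.0, 0.0]
```

```bash
python3 -m inch '[[0.2,0.57,0.84,0,0,0.001,1],[0.2,0.57,0.84,0,0,0.001,1],[0.2,0.57,0.84,0,0,0,1],[0.2,0.57,0.84,0,0,0,1],[0,0,0.24,0,0,0,1],[0,0,0.08,0,0,0,1],[0,0,0.04,0,0,0,1],[0,0,0,0,0,0,1]]'
python3 - <<'E'
from h import *
o=bot.get_obs();print(o["clock"],toBox(o["eef_pos"]),np.degrees(yaw_of(o)[0]),o["ft_force"])
E
```

```text
clock: 5.75
eef_pos: [0.4593, -0.2423, 0.082]
tool_rot: [0.996, -0.091, 0.001, 0.001]
ft_force: [0.1, -2.2, 3.6]
grip_width: -0.0003
5.75 [-69.60100114  67.35871681  81.97963142] -10.458821530360007 [ 0.10614214 -2.16591404  3.6479012 ]
```

```bash
python3 -m inch '[[0.25,0,0.04,0,0,0,1],[0.25,0,0,0,0,0,1],[0,0,0,0,0,0,1],[0,0,-0.4,0,0,0,1],[-0.25,0.7,0,0,0,0,1],[-0.25,0.7,0,0,0,0,1],[0,0,0.3,0,0,0,1],[0,0,0.1,0,0,0,1]]'
python3 - <<'E'
from h import *
o=bot.get_obs();print(o["clock"],toBox(o["eef_pos"]),np.degrees(yaw_of(o)[0]),o["ft_force"])
E
```

```text
clock: 6.55
eef_pos: [0.4524, -0.277, 0.0815]
tool_rot: [0.996, -0.092, 0.001, 0.001]
ft_force: [-2.9, 0.3, 21.5]
grip_width: 0.0002
6.55 [-70.34074893  31.96905896  81.51830236] -10.53178928231457 [-2.87323054  0.28562597 21.4889884 ]
```

```bash
python3 -m inch '[[0.25,0,-0.03,0,0,0,1],[0.25,0,-0.01,0,0,0,1],[0,0,0,0,0,0,1],[0,0,-0.4,0,0,0,1],[-0.25,0.68,0,0,0,0,1],[-0.25,0.68,0,0,0,0,1],[0,0,0.3,0,0,0,1],[0,0,0.09,0,0,0,1]]'
python3 - <<'E'
from h import *
o=bot.get_obs();print(o["clock"],toBox(o["eef_pos"]),np.degrees(yaw_of(o)[0]),o["ft_force"])
E
```

```text
clock: 7.35
eef_pos: [0.4458, -0.3098, 0.0816]
tool_rot: [0.996, -0.092, 0.0, 0.0]
ft_force: [-3.5, 0.4, 15.4]
grip_width: -0.0001
7.35 [-71.06805045  -1.45619666  81.59848051] -10.509918227035131 [-3.48425515  0.3828901  15.42392037]
```

```bash
python3 -m inch '[[0.25,0,-0.01,0,0,0,1],[0.25,0,-0.01,0,0,0,1],[0,0,0,0,0,0,1],[0,0,-0.6,0,0,0,1],[-0.2,-1,-0.9,0,0,0,1],[-0.2,-1,-0.9,0,0,0,1],[-0.2,-1,-0.9,0,0,0,1],[-0.2,-1,-0.9,0,0,0,1]]'; python3 -m inch '[[-0.2,-1,0,0,0,0,1],[-0.2,-1,0,0,0,0,1],[-0.2,-1,0,0,0,0,1],[-0.2,-1,0,0,0,0,1],[-0.2,-1,0,0,0,0,1],[-0.2,-1,0,0,0,0,1],[-0.2,-1,0,0,0,0,1],[-0.2,-1,0,0,0,0,1]]'
cat > look.py <<'E'
import sys
from h import *
k=sys.argv[1];T=grab("top",6);S=grab("side",5);np.save(f"T{k}.npy",T);np.save(f"S{k}.npy",S)
cv2.imwrite(f"pics/full{k}.png",T.astype(np.uint8))
a=unroll_rl("top",T.mean(2),WT,0,6,.7,80);b=unroll_rl("side",S.mean(2),WS,0,6,.7,200)
o=np.hstack([a,b]);cv2.imwrite(f"pics/look{k}.png",cv2.resize(o,(800,400),interpolation=cv2.INTER_AREA))
ob=bot.get_obs();print(ob["clock"],toBox(ob["eef_pos"]))
E
python3 look.py 2
```

```text
clock: 8.15
eef_pos: [0.4557, -0.2078, 0.1862]
tool_rot: [0.996, -0.091, -0.001, -0.001]
ft_force: [-0.1, -0.3, -0.1]
grip_width: 0.0
clock: 8.95
eef_pos: [0.4523, -0.0042, 0.1856]
tool_rot: [0.996, -0.091, -0.001, -0.001]
ft_force: [0.5, 0.7, -0.2]
grip_width: 0.0001
9.5 [-116.6054467   298.19395426  186.49753014]
```

View pics/look2.png

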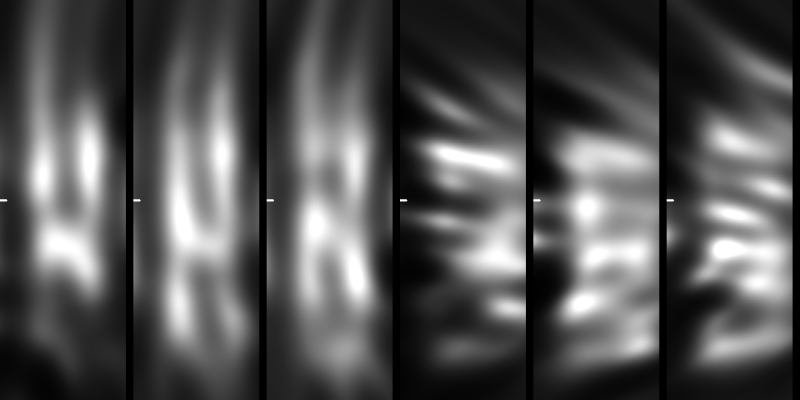

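View pics/full2.png

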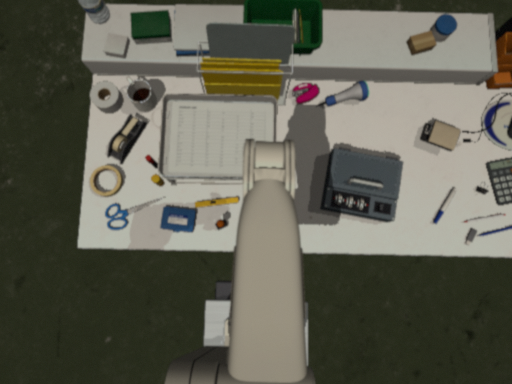

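```bash
python3 -m inch '[[0.23,1,0.3,0,0,0,1],[0.23,1,0.3,0,0,0,1],[0.23,1,0.3,0,0,0,1],[0.23,1,0.3,0,0,0,1],[0.23,1,0.3,0,0,0,1],[0.23,1,0.3,0,0,0,1],[0.23,1,0.3,0,0,0,1],[0.23,1,0.3,0,0,0,1]]'
python3 - <<'E'
from h import *
o=bot.get_obs();print(o["clock"],toBox(o["eef_pos"]),np.degrees(yaw_of(o)[0]),o["ft_force"])
E
```

```text
clock: 10.3
eef_pos: [0.4623, -0.2127, 0.1262]
tool_rot: [0.996, -0.092, 0.0, -0.0]
ft_force: [0.7, 0.6, -0.3]
grip_width: 0.0001
10.3 [-71.86494175  96.99475716 126.24437595] -10.531463962281086 [ 0.65840059  0.61420732 -0.30502275]
```

```bash
python3 -m inch '[[0.05,0.62,0.8,0,0,0,1],[0.05,0.62,0.6,0,0,0,1],[0,0,0.28,0,0,0,1],[0,0,0.12,0,0,0,1],[0.25,0,0,0,0,0,1],[0.25,0,0,0,0,0,1],[0,0,0,0,0,0,1],[0,0,-0.4,0,0,0,1]]'
python3 - <<'E'
from h import *
o=bot.get_obs();print(o["clock"],toBox(o["eef_pos"]),np.degrees(yaw_of(o)[0]),o["ft_force"])
E
```

```text
clock: 11.1
eef_pos: [0.4708, -0.2433, 0.0907]
tool_rot: [0.996, -0.091, -0.001, -0.001]
ft_force: [0.0, 0.2, -0.6]
grip_width: -0.0003
11.1 [-58.1202629   68.33865489  90.69890776] -10.424721235654168 [ 0.01253876  0.18834139 -0.64793902]
```

```bash
python3 -m inch '[[-0.25,0.72,0,0,0,0,1],[-0.25,0.72,0,0,0,0,1],[0,0,0.3,0,0,0,1],[0,0,0.08,0,0,0,1],[0.25,0,0,0,0,0,1],[0.25,0,0,0,0,0,1],[0,0,0,0,0,0,1],[0,0,-0.4,0,0,0,1]]'
python3 -m inch '[[-0.24,0.68,0,0,0,0,1],[-0.24,0.68,0,0,0,0,1],[0,0,0.3,0,0,0,1],[0,0,0.1,0,0,0,1],[0.25,0,0,0,0,0,1],[0.25,0,0,0,0,0,1],[0,0,0,0,0,0,1],[0,-0.2,-0.6,0,0,0,1]]'
python3 -m inch '[[-0.2,-1,-0.9,0,0,0,1],[-0.2,-1,-0.9,0,0,0,1],[-0.2,-1,-0.9,0,0,0,1],[-0.2,-1,-0.9,0,0,0,1],[-0.2,-1,0,0,0,0,1],[-0.2,-1,0,0,0,0,1],[-0.2,-1,0,0,0,0,1],[-0.2,-1,0,0,0,0,1]]'
python3 -m inch '[[-0.5,-1,0,0,0,0,1],[-0.5,-1,0,0,0,0,1],[-0.5,-1,0,0,0,0,1],[-0.5,-1,0,0,0,0,1],[-0.5,-1,0,0,0,0,1],[0,0,0,0,0,0,1],[0,0,0,0,0,0,1],[0,0,0,0,0,0,1]]'
python3 look.py 3
```

```text
clock: 11.9
eef_pos: [0.4643, -0.2786, 0.0908]
tool_rot: [0.996, -0.091, -0.002, -0.001]
ft_force: [-0.4, -0.3, 0.4]
grip_width: 0.0001
clock: 12.7
eef_pos: [0.4592, -0.3072, 0.0949]
tool_rot: [0.996, -0.091, -0.002, -0.001]
ft_force: [-1.3, 0.8, 0.0]
grip_width: 0.0
clock: 13.5
eef_pos: [0.4571, -0.103, 0.187]
tool_rot: [0.996, -0.091, -0.0, -0.0]
ft_force: [0.4, -0.8, 0.2]
grip_width: 0.0001
clock: 14.3
eef_pos: [0.4188, 0.0295, 0.187]
tool_rot: [0.996, -0.091, 0.0, 0.0]
ft_force: [0.5, 0.7, -0.2]
grip_width: 0.0003
14.85 [-157.44530272  327.92490616  187.04164805]
```

View pics/look3.png

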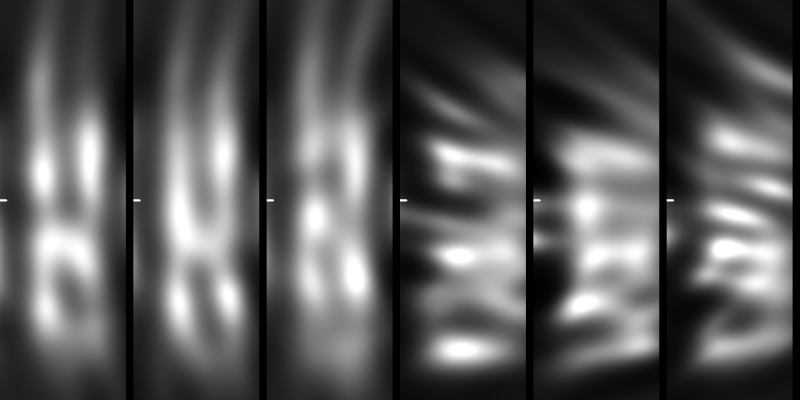

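```bash
cat > inv.py <<'E'
from h import *
from scipy.optimize import lsq_linear
import scipy.sparse as sp
DA,DY=3.0,1.0
def build(n,im,yw,rot,psf=.75,off=(0,0),tex_y=np.arange(-8,8.01,DY)):
    """rows: pixels; unknown texture bins (world-independent angle), white level folded in with lambert-like shading fitted outside"""
    a=np.radians(np.arange(-59,59.1,1)); ys=np.arange(-7.75,7.8,.5)
    A,Y=np.meshgrid(a,ys,indexing="ij")
    P=np.stack([-.063+.020*np.sin(A),(yw+Y)/1000,.062+.020*np.cos(A)],-1).reshape(-1,3)
    bx=(BX[n][0]+off[0],BX[n][1]+off[1],BX[n][2])
    W=b2w(bx,P);uv=proj(n,W)
    N=b2w((0,0,bx[2]),np.stack([np.sin(A),0*A,np.cos(A)],-1).reshape(-1,3))
    cam=-C[n]["R"].T@C[n]["t"];v=cam-W;d=np.linalg.norm(v,axis=1);cosv=(N*v).sum(1)/d
    f=192/np.tan(np.radians(C[n]["vfov"]/2))
    area=np.clip(cosv,0,None)*(.020*np.radians(1)*.0005)*(f/d)**2   # px^2
    L=shade(n,N)
    r0,r1=int(uv[:,1].min())-1,int(uv[:,1].max())+2;c0,c1=int(uv[:,0].min())-1,int(uv[:,0].max())+2
    rows=[];vals=[];cov=[]
    nb=int(360/DA);ny=len(tex_y)
    bi=np.mod(np.degrees(A.ravel())-rot,360)/DA; i0=np.floor(bi).astype(int);fa=bi-i0
    yj=(Y.ravel()-tex_y[0])/DY; j0=np.clip(np.floor(yj).astype(int),0,ny-2);fy=yj-j0
    for r in range(r0,r1):
        for c in range(c0,c1):
            w=area*np.exp(-((uv[:,0]-c)**2+(uv[:,1]-r)**2)/(2*psf**2))/(2*np.pi*psf**2)
            s=w.sum()
            if s<.55: continue
            row=np.zeros((nb,ny))
            for da,wa in((0,1-fa),(1,fa)):
                for dj,wy in((0,1-fy),(1,fy)):
                    np.add.at(row,((i0+da)%nb,j0+dj),w*L*wa*wy)
            rows.append(row.ravel());vals.append(im[r,c]-23*(1-min(s,1)));cov.append(s)
    return np.array(rows),np.array(vals)
SH={}
def shade(n,N): 
    k=SH[n]; return np.clip(k[0]+N@k[1],.1,None)
def solve(blocks,lam=.02,smo=.15,ny=17):
    nb=int(360/DA);A=np.vstack([b[0]/b[2] for b in blocks]);v=np.concatenate([b[1]/b[2] for b in blocks])
    seen=A.sum(0)>1e-4*A.sum(0).max()
    idx=np.arange(nb*ny).reshape(nb,ny)
    R=[]
    I=sp.eye(nb*ny).tocsr()
    D1=I[np.roll(idx,-1,0).ravel()]-I; D2=I[idx[:,1:].ravel()]-I[idx[:,:-1].ravel()]
    M=sp.vstack([sp.csr_matrix(A),smo*D1,smo*D2,lam*I]).tocsr()
    b=np.concatenate([v,np.zeros(D1.shape[0]+D2.shape[0]),lam*.5*np.ones(nb*ny)])
    x=lsq_linear(M,b,bounds=(0,1.05),lsmr_tol="auto",max_iter=60).x
    return x.reshape(nb,ny),np.sqrt(np.mean((A@x-v)**2))
E
python3 - <<'E'
from h import *
# raw band centre-line brightness vs angle in each view, for the shading law
for k in(1,2,3):
  for n,f in(("top","T"),("side","S")):
    g=np.load(f"{f}{k}.npy").mean(2)
    for yw in(66,32,-2):
        a=np.radians(np.arange(60,-61,-6));P=np.stack([-.063+.02*np.sin(a),(yw+0*a)/1000,.062+.02*np.cos(a)],-1)
        uv=proj(n,b2w(BX[n],P)).astype(np.float32)
        print(k,n,yw,cv2.remap(g.astype(np.float32),uv[:,0][None],uv[:,1][None],cv2.INTER_CUBIC)[0].round().astype(int).tolist())
E
```

```text
1 top 66 [56, 64, 73, 80, 90, 98, 107, 114, 125, 135, 145, 139, 127, 124, 131, 141, 144, 130, 107, 79, 62]
1 top 32 [56, 68, 78, 90, 105, 115, 123, 125, 129, 130, 129, 129, 136, 144, 142, 135, 135, 131, 123, 105, 86]
1 top -2 [52, 60, 68, 81, 94, 106, 117, 124, 123, 117, 114, 123, 135, 139, 132, 123, 117, 112, 104, 93, 76]
1 side 66 [40, 54, 84, 109, 105, 103, 118, 140, 117, 134, 183, 172, 157, 164, 149, 158, 214, 196, 142, 95, 54]
1 side 32 [40, 46, 49, 47, 47, 88, 142, 168, 141, 119, 119, 125, 154, 209, 200, 162, 183, 200, 204, 175, 118]
1 side -2 [61, 65, 71, 87, 89, 101, 144, 174, 162, 136, 112, 147, 221, 222, 162, 121, 151, 159, 141, 151, 111]
2 top 66 [44, 49, 56, 62, 75, 91, 108, 119, 123, 118, 114, 123, 138, 141, 120, 88, 63, 48, 42, 34, 29]
2 top 32 [46, 54, 61, 70, 85, 98, 114, 125, 131, 135, 140, 150, 152, 143, 124, 111, 111, 107, 99, 84, 68]
2 top -2 [50, 56, 63, 75, 89, 103, 116, 122, 116, 118, 129, 143, 152, 148, 137, 123, 113, 104, 93, 85, 72]
2 side 66 [35, 41, 47, 53, 68, 94, 126, 174, 170, 125, 93, 109, 131, 139, 128, 95, 71, 58, 58, 63, 46]
2 side 32 [39, 46, 57, 66, 59, 80, 135, 187, 190, 178, 198, 204, 203, 220, 203, 188, 198, 173, 144, 131, 103]
2 side -2 [62, 64, 57, 55, 71, 115, 160, 160, 136, 133, 156, 187, 191, 218, 194, 152, 108, 98, 115, 138, 104]
3 top 66 [44, 48, 56, 63, 76, 91, 107, 120, 124, 119, 114, 123, 141, 147, 136, 118, 112, 107, 101, 82, 66]
3 top 32 [47, 54, 62, 71, 87, 99, 115, 126, 132, 136, 141, 150, 154, 147, 132, 120, 120, 114, 103, 86, 69]
3 top -2 [51, 57, 64, 76, 90, 105, 117, 122, 117, 118, 126, 134, 138, 137, 137, 132, 123, 112, 97, 86, 72]
3 side 66 [43, 48, 49, 53, 69, 97, 129, 175, 170, 125, 90, 112, 168, 212, 203, 169, 150, 127, 137, 167, 137]
3 side 32 [40, 46, 58, 66, 60, 81, 136, 188, 191, 179, 199, 205, 204, 221, 205, 189, 199, 169, 131, 122, 102]
3 side -2 [63, 65, 57, 55, 71, 116, 160, 160, 135, 133, 155, 188, 192, 219, 197, 165, 117, 97, 109, 136, 104]
```

```bash
cat > run.py <<'E'
import sys
from inv import *
SH["side"]=(91,np.array([-65,0,146.]));SH["top"]=(68,np.array([-45,0,105.]))
def run(frames,fn,psf=(.75,.65),views=("top","side"),lam=.03,smo=.12,sig=6,offs={},rots={}):
    O=[]
    for w,yw in enumerate((66,32,-2)):
        B=[]
        for k in frames:
            for n,f,p in(("top","T",psf[0]),("side","S",psf[1])):
                if n not in views: continue
                if n=="top" and k==2: continue
                g=np.load(f"{f}{k}.npy").mean(2)
                a,v=build(n,g,yw,rots.get(k,(0,0,0))[w],p,offs.get(n,(0,0)));B.append((a,v,sig))
        x,e=solve(B,lam,smo);print(yw,len(B),"rms",round(e,2))
        idx=np.arange(60,-61,-DA); im=np.array([x[int(a%360/DA)] for a in idx])[:, ::-1]   # left=+y
        im=cv2.resize((np.clip(im,0,1)*255).astype(np.float32),(200,500),interpolation=cv2.INTER_CUBIC)
        for a in(18,-18): cv2.line(im,(0,int((60-a)/120*500)),(8,int((60-a)/120*500)),255,1)
        O+=[im,np.zeros((500,10))]
    cv2.imwrite(fn,np.clip(np.hstack(O),0,255).astype(np.uint8))
E
python3 - <<'E'
from run import *
run([3],"pics/i3.png");run([3],"pics/i3s.png",views=("side",));run([3],"pics/i3t.png",views=("top",))
a=np.hstack([cv2.resize(cv2.imread(f"pics/{q}.png"),(395,480)) for q in("i3s","i3t")]);cv2.imwrite("pics/i3b.png",a)
E
```

```text
66 2 rms 2.38
32 2 rms 1.72
-2 2 rms 2.19
66 1 rms 0.28
32 1 rms 0.28
-2 1 rms 0.05
66 1 rms 0.03
32 1 rms 0.07
-2 1 rms 0.02
```

View pics/i3.png

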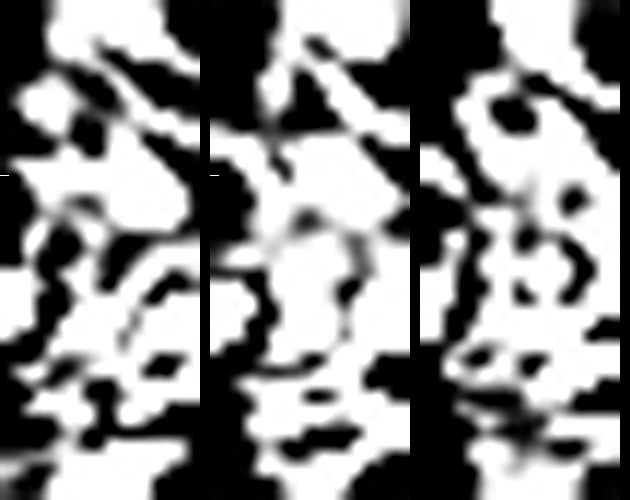

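View pics/i3b.png

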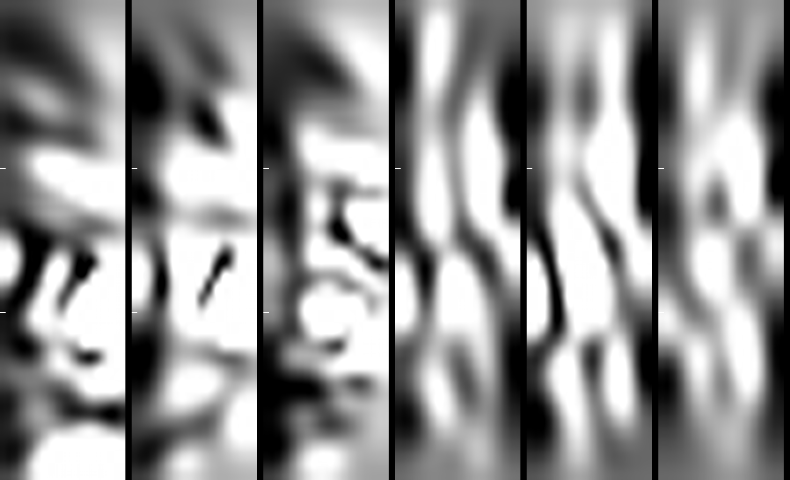

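```bash
python3 - <<'E'
from run import *
ty=np.arange(-8,8.01,DY)
for n,f in(("top","T"),("side","S")):
    g=np.load(f"{f}3.npy").mean(2)
    for hw in(5,6):
        tex=np.tile((np.clip(hw+.5-np.abs(ty),0,1))*.85+.05,(int(360/DA),1)).ravel();best=[]
        for ox in np.arange(-4,4.1,1):
            for oy in np.arange(-4,4.1,1):
                es=[]
                for yw in(66,32,-2):
                    a,v=build(n,g,yw,0,.7,(ox/1000,oy/1000));p=a@tex;k=(p@v)/(p@p)
                    es.append(np.corrcoef(p,v)[0,1])
                best.append((np.mean(es),ox,oy,*np.round(es,2),round(k,2)))
        best.sort(reverse=True);print(n,hw,[tuple(map(float,b)) for b in best[:4]])
E
```

```text
top 5 [(0.8805998691645459, 0.0, 0.0, 0.86, 0.89, 0.9, 0.98), (0.8717984741400775, 1.0, 0.0, 0.85, 0.88, 0.89, 0.97), (0.862080353898933, 1.0, -1.0, 0.82, 0.86, 0.9, 0.97), (0.8589621773350492, -1.0, 0.0, 0.83, 0.86, 0.89, 0.98)]
top 6 [(0.909609426914937, 1.0, 0.0, 0.89, 0.92, 0.92, 0.88), (0.9049458370779737, 0.0, 0.0, 0.89, 0.92, 0.91, 0.89), (0.8991910410269478, 1.0, -1.0, 0.86, 0.9, 0.93, 0.88), (0.8973382846972006, 2.0, -1.0, 0.87, 0.91, 0.91, 0.88)]
side 5 [(0.7421991317910642, -1.0, -3.0, 0.73, 0.74, 0.76, 0.99), (0.7188629440304705, 0.0, -2.0, 0.66, 0.76, 0.73, 0.97), (0.7181145694201221, 0.0, -3.0, 0.67, 0.72, 0.77, 0.98), (0.7172154350889784, 1.0, -3.0, 0.69, 0.69, 0.77, 0.97)]
side 6 [(0.7810334243672928, -1.0, -3.0, 0.77, 0.79, 0.78, 0.89), (0.7709485796598606, 1.0, -3.0, 0.74, 0.76, 0.82, 0.87), (0.7632930760375326, 0.0, -3.0, 0.71, 0.78, 0.8, 0.89), (0.7606940656121429, 0.0, -2.0, 0.7, 0.81, 0.77, 0.88)]
```

```bash
python3 - <<'E'
from run import *
o={"side":(-.0005,-.003),"top":(.0004,0)}
for i,(vw,sg,sm) in enumerate(((("top","side"),8,.25),(("side",),8,.25),(("top",),6,.15))):
    run([3],f"pics/j{i}.png",views=vw,offs=o,sig=sg,smo=sm)
a=np.hstack([cv2.resize(cv2.imread(f"pics/j{q}.png"),(395,480)) for q in(1,2)]);cv2.imwrite("pics/jb.png",a)
E
```

```text
66 2 rms 0.91
32 2 rms 1.01
-2 2 rms 0.74
66 1 rms 0.08
32 1 rms 0.04
-2 1 rms 0.05
66 1 rms 0.03
32 1 rms 0.07
-2 1 rms 0.06
```

View pics/j0.png

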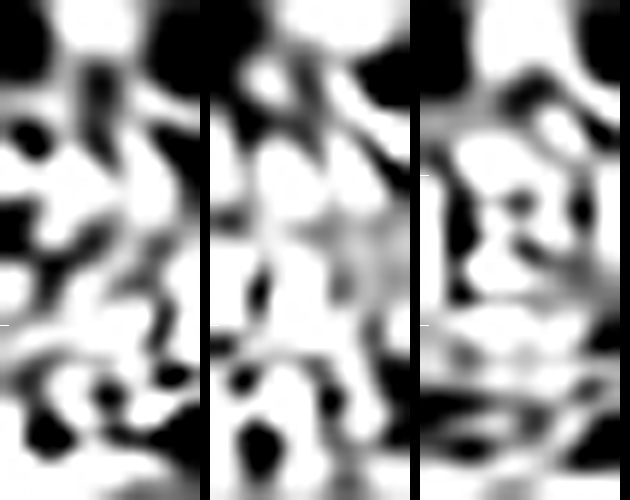

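View pics/jb.png

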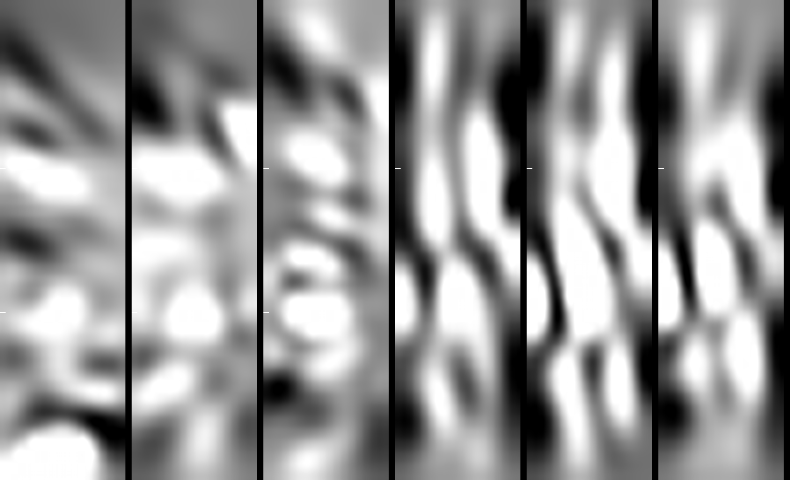

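```bash
python3 -m inch '[[0.44,1,0.3,0,0,0,1],[0.44,1,0.3,0,0,0,1],[0.44,1,0.3,0,0,0,1],[0.44,1,0.3,0,0,0,1],[0.44,1,0.3,0,0,0,1],[0.44,1,0.3,0,0,0,1],[0.44,1,0.3,0,0,0,1],[0.44,1,0.3,0,0,0,1]]'
python3 -m inch '[[0,0.9,0.5,0,0,0,1],[0,0.9,0.5,0,0,0,1],[0,0.68,0.4,0,0,0,1],[0,0,0.3,0,0,0,1],[0,0,0.1,0,0,0,1],[0,0,0,0,0,0,1],[0,0,0,0,0,0,1],[0,0,0,0,0,0,1]]'
python3 - <<'E'
from h import *
o=bot.get_obs();print(o["clock"],toBox(o["eef_pos"]),np.degrees(yaw_of(o)[0]),o["ft_force"])
E
```

```text
clock: 15.65
eef_pos: [0.4689, -0.184, 0.1267]
tool_rot: [0.996, -0.091, 0.0, -0.0]
ft_force: [0.5, 0.8, -0.6]
grip_width: 0.0001
clock: 16.45
eef_pos: [0.4578, -0.243, 0.0823]
tool_rot: [0.996, -0.091, 0.0, -0.0]
ft_force: [-0.3, 0.1, -0.1]
grip_width: -0.0001
16.45 [-70.98516539  66.34985509  82.28680562] -10.405811781955713 [-0.32075756  0.1462601  -0.11363876]
```

```bash
python3 -m inch '[[0,0,0.1,0,0,0,1],[0,0,0,0,0,0,1],[0.26,0,0,0,0,0,1],[0.26,0,0,0,0,0,1],[0,0,0,0,0,0,1],[0,0,-0.4,0,0,0,1],[-0.26,0.69,0,0,0,0,1],[-0.26,0.69,0,0,0,0,1]]'
python3 -m inch '[[0,0,0.3,0,0,0,1],[0,0,0.1,0,0,0,1],[0,0,0,0,0,0,1],[0.26,0,0,0,0,0,1],[0.26,0,0,0,0,0,1],[0,0,0,0,0,0,1],[0,0,0,0,0,0,1],[0,0,0,0,0,0,1]]'
python3 - <<'E'
from h import *
o=bot.get_obs();print(o["clock"],toBox(o["eef_pos"]),np.degrees(yaw_of(o)[0]),o["ft_force"])
E
```

```text
clock: 17.25
eef_pos: [0.4514, -0.2776, 0.0903]
tool_rot: [0.996, -0.09, 0.0, 0.0]
ft_force: [-0.5, -0.1, 0.1]
grip_width: 0.0003
clock: 18.05
eef_pos: [0.4663, -0.2814, 0.0816]
tool_rot: [0.996, -0.091, 0.002, 0.002]
ft_force: [0.6, -3.3, 8.2]
grip_width: 0.0001
18.05 [-55.87441963  30.06024267  81.59197381] -10.458974466828275 [ 0.60946202 -3.25261356  8.19750956]
```

```bash
python3 -m inch '[[0,0,-0.4,0,0,0,1],[-0.28,0.65,0,0,0,0,1],[-0.28,0.65,0,0,0,0,1],[0,0,0.3,0,0,0,1],[0,0,0.1,0,0,0,1],[0.26,0,0,0,0,0,1],[0.26,0,0,0,0,0,1],[0,0,0,0,0,0,1]]'
python3 -m inch '[[0,0,-0.6,0,0,0,1],[-0.4,-1,-0.8,0,0,0,1],[-0.4,-1,-0.8,0,0,0,1],[-0.4,-1,-0.8,0,0,0,1],[-0.4,-1,-0.8,0,0,0,1],[-0.4,-1,0,0,0,0,1],[-0.4,-1,0,0,0,0,1],[-0.4,-1,0,0,0,0,1]]'
python3 -m inch '[[-0.4,-1,0,0,0,0,1],[-0.4,-1,0,0,0,0,1],[-0.4,-1,0,0,0,0,1],[-0.4,-1,0,0,0,0,1],[-0.4,-1,0,0,0,0,1],[-0.4,-1,0,0,0,0,1],[0,0,0,0,0,0,1],[0,0,0,0,0,0,1]]'
python3 look.py 4
```

```text
clock: 18.85
eef_pos: [0.4599, -0.3128, 0.0817]
tool_rot: [0.996, -0.091, 0.003, 0.002]
ft_force: [0.2, -1.7, 10.0]
grip_width: -0.0001
clock: 19.65
eef_pos: [0.4195, -0.1248, 0.1742]
tool_rot: [0.996, -0.091, -0.0, -0.001]
ft_force: [0.8, 0.4, -0.3]
grip_width: 0.0004
clock: 20.45
eef_pos: [0.3877, 0.0322, 0.1742]
tool_rot: [0.996, -0.09, -0.001, 0.0]
ft_force: [0.4, -0.2, -1.6]
grip_width: -0.0002
21.0 [-187.42558433  323.9848204   174.52309456]
```

View pics/look4.png

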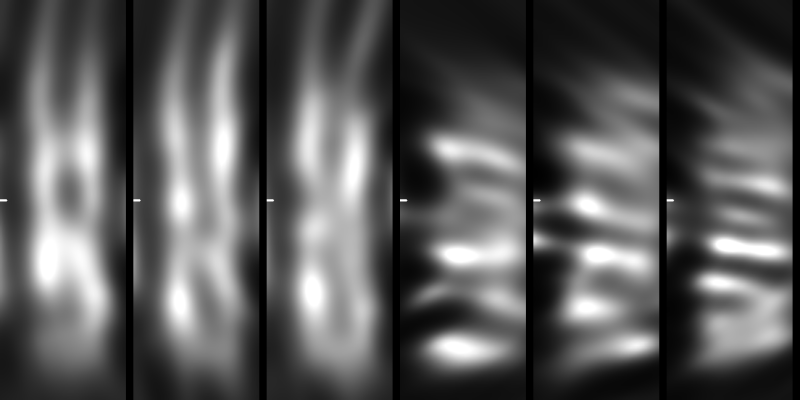

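```bash
python3 - <<'E'
from run import *
o={"side":(-.0005,-.003),"top":(.0004,0)}
# rotation of frame 4 and frame 1 relative to 3, by inversion residual
g={(f,k):np.load(f"{f}{k}.npy").mean(2) for f in"TS" for k in(1,3,4)}
def blk(n,f,k,yw,r,p): a,v=build(n,g[f,k],yw,r,p,o[n]);return (a,v,8)
for yw in(66,32,-2):
    b3=[blk("top","T",3,yw,0,.75),blk("side","S",3,yw,0,.65)]
    for k,rs in((4,(24,30,36,42,48)),(1,(-60,-54,-48,-42,-36,-30,-24,-18,-12))):
        print(yw,k,[(r,round(float(solve(b3+[blk("top","T",k,yw,r,.75),blk("side","S",k,yw,r,.65)],.03,.25)[1]),2)) for r in rs])
E
```

```text
66 4 [(24, 1.87), (30, 1.58), (36, 1.23), (42, 1.12), (48, 1.26)]
66 1 [(-60, 1.29), (-54, 1.12), (-48, 1.26), (-42, 1.6), (-36, 1.82), (-30, 1.77), (-24, 1.53), (-18, 1.34), (-12, 1.49)]
32 4 [(24, 1.41), (30, 1.36), (36, 1.24), (42, 1.28), (48, 1.36)]
32 1 [(-60, 1.34), (-54, 1.37), (-48, 1.34), (-42, 1.24), (-36, 1.21), (-30, 1.38), (-24, 1.61), (-18, 1.74), (-12, 1.8)]
-2 4 [(24, 1.62), (30, 1.41), (36, 1.17), (42, 1.14), (48, 1.29)]
-2 1 [(-60, 1.12), (-54, 1.26), (-48, 1.22), (-42, 1.01), (-36, 1.0), (-30, 1.36), (-24, 1.68), (-18, 1.75), (-12, 1.64)]
```

```bash
cat > joint.py <<'E'
from run import *
o={"side":(-.0005,-.003),"top":(.0004,0)}
def joint(fr,fn,sig=8,smo=.25,lam=.03,views="TS",rng=(96,-96),PS=(.75,.65)):
    O=[]
    for w,yw in enumerate((66,32,-2)):
        B=[]
        for k,r in fr.items():
            if r[w] is None: continue
            for n,f,p in(("top","T",PS[0]),("side","S",PS[1])):
                if f not in views or(n=="top" and k==2):continue
                a,v=build(n,np.load(f"{f}{k}.npy").mean(2),yw,r[w],p,o[n]);B.append((a,v,sig))
        x,e=solve(B,lam,smo);print(yw,round(float(e),2))
        idx=np.arange(rng[0],rng[1]-1,-DA);im=np.array([x[int(a%360/DA)] for a in idx])[:,::-1]
        s=580/(rng[0]-rng[1]);im=cv2.resize((np.clip(im,0,1)*255).astype(np.float32),(170,580),interpolation=cv2.INTER_CUBIC)
        for a in range(-234,235,36):
            if rng[1]<a<rng[0]: cv2.line(im,(0,int((rng[0]-a)*s)),(12,int((rng[0]-a)*s)),255,3)
        O+=[im,np.zeros((580,10))]
    return np.hstack(O)
E
python3 - <<'E'
from joint import *
F={1:(-54,-38,-38),3:(0,0,0),4:(36,36,36)}
cv2.imwrite("pics/k1.png",joint(F,0));
E
```

```text
66 1.24
32 1.28
-2 1.15[ WARN:0@25.120] global loadsave.cpp:1063 imwrite_ Unsupported depth image for selected encoder is fallbacked to CV_8U.
```

View pics/k1.png

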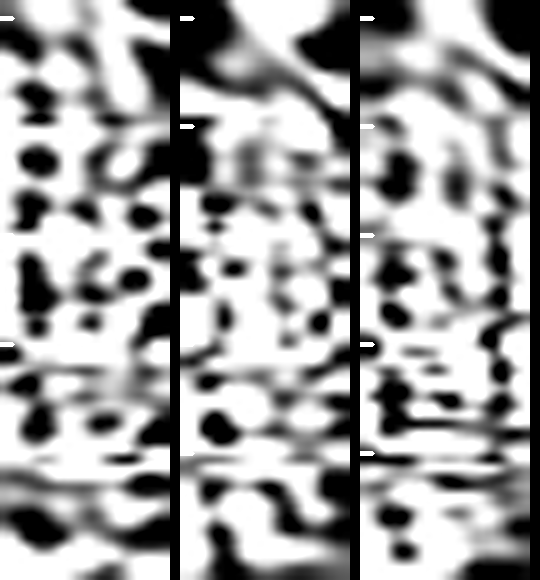

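```bash
python3 - <<'E'
from joint import *
SH["side"]=(91*1.12,np.array([-65,0,146.])*1.12);SH["top"]=(68*1.12,np.array([-45,0,105.])*1.12)
F={1:(-54,-38,-38),3:(0,0,0),4:(38,37,38)}
a=joint(F,0,sig=10,smo=.6,lam=.05);b=joint(F,0,sig=10,smo=.6,lam=.05,PS=(.6,.5))
cv2.imwrite("pics/k2.png",cv2.resize(np.hstack([a,b]).astype(np.uint8),(800,580)))
a=joint(F,0,sig=10,smo=.6,lam=.05,views="S");b=joint(F,0,sig=10,smo=.6,lam=.05,views="T")
cv2.imwrite("pics/k3.png",cv2.resize(np.hstack([a,b]).astype(np.uint8),(800,580)))
E
```

```text
66 0.98
32 1.04
-2 0.91
66 0.99
32 1.05
-2 0.93
66 0.88
32 0.9
-2 0.92
66 0.51
32 0.4
-2 0.43
```

View pics/k2.png

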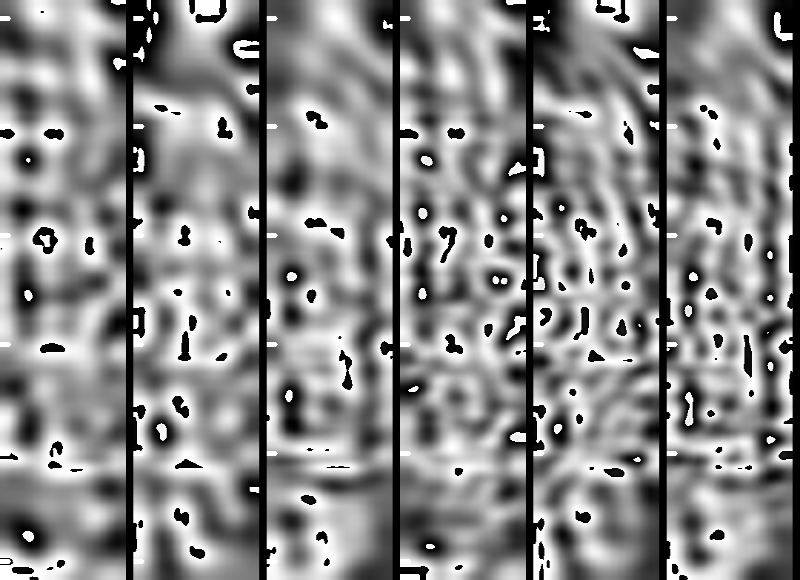

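View pics/k3.png

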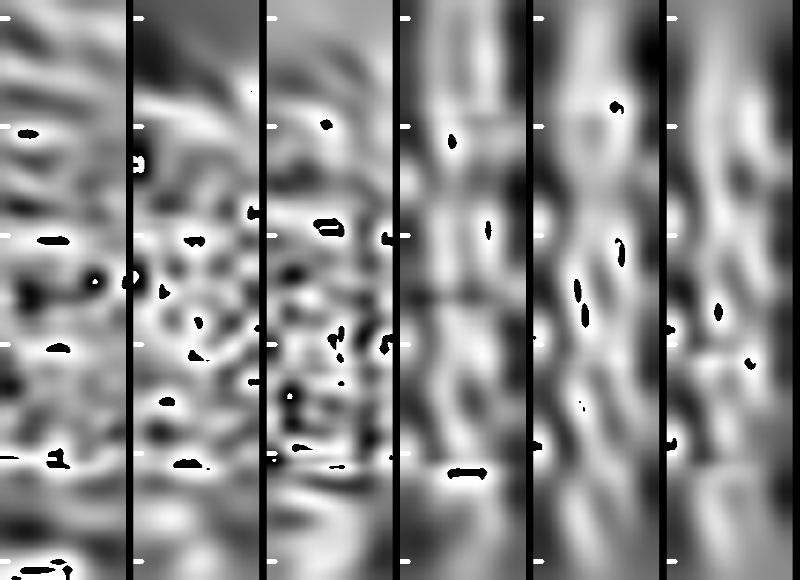

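```bash
cat > tiles.py <<'E'
from h import *
OFF={"side":(-.0005,-.003),"top":(.0004,0)}
def tile(n,x,f,win,yw,ac,da=0):
    ang=np.radians(np.arange(ac+20,ac-20.1,-1)); ys=np.arange(6.5,-6.51,-.25);A,Y=np.meshgrid(ang,ys,indexing="ij")
    P=np.stack([-.063+.020*np.sin(A),(yw+Y)/1000,.062+.020*np.cos(A)],-1).reshape(-1,3)
    bx=(BX[n][0]+OFF[n][0],BX[n][1]+OFF[n][1],BX[n][2])
    uv=((proj(n,b2w(bx,P))-[win[2],win[0]]+.5)*f-.5).astype(np.float32).reshape(A.shape+(2,))
    o=cv2.remap(x,uv[...,0],uv[...,1],cv2.INTER_LINEAR)
    # equalise the shading along the angle
    o=o/np.poly1d(np.polyfit(ang,np.percentile(o,85,axis=1),1))(ang)[:,None]
    o=np.clip((o-o.min())/(np.percentile(o,98)-o.min()),0,1)*255
    return cv2.copyMakeBorder(cv2.resize(o,(122,170),interpolation=cv2.INTER_CUBIC).clip(0,255).astype(np.uint8),4,4,4,4,cv2.BORDER_CONSTANT,value=0)
def sheet(k,fn,sig={"top":.7,"side":.6},it={"top":80,"side":150}):
    R=[]
    for n,fl,w in(("top","T",WT),("side","S",WS)):
        g=np.load(f"{fl}{k}.npy").mean(2)[w[0]:w[1],w[2]:w[3]].astype(np.float32);x=rl(g,6,sig[n],it[n])
        R.append(np.hstack([tile(n,x,6,w,yw,a) for yw in(66,32,-2) for a in(0,-36)]))
    cv2.imwrite(fn,np.vstack(R)[:, :800])
E
python3 - <<'E'
from tiles import *
sheet(3,"pics/s3.png");sheet(4,"pics/s4.png")
cv2.imwrite("pics/s34.png",np.vstack([cv2.imread("pics/s3.png")[:,:],cv2.imread("pics/s4.png")])[:,:])
E
```

```text
(no output)
```

View pics/s3.png

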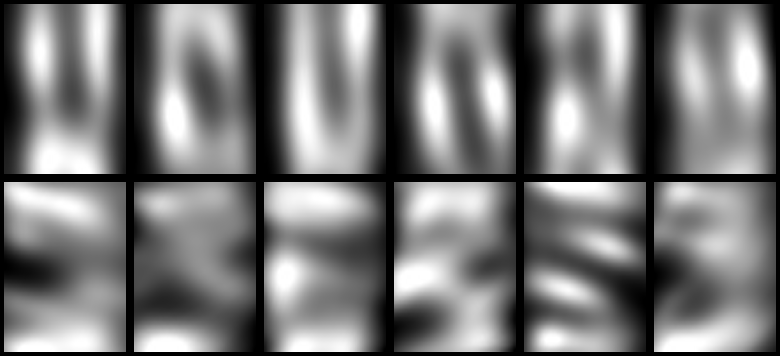

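View pics/s4.png

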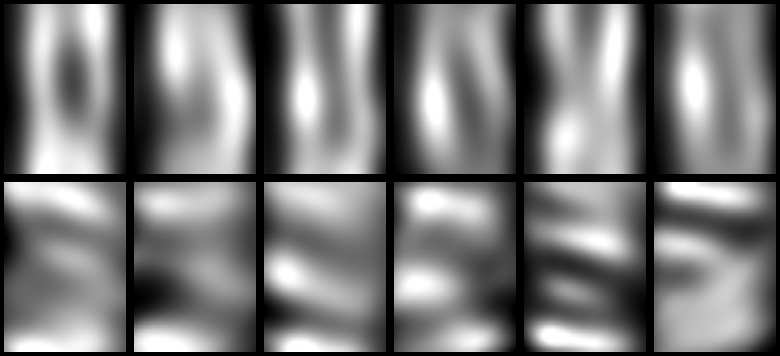

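```bash
python3 - <<'E'
from tiles import *
X={}
for k in(1,3,4):
    for n,fl,w in(("top","T",WT),("side","S",WS)):
        X[n,k]=rl(np.load(f"{fl}{k}.npy").mean(2)[w[0]:w[1],w[2]:w[3]].astype(np.float32),6,{"top":.7,"side":.6}[n],{"top":80,"side":150}[n])
def row(n,L): return np.hstack([tile(n,X[n,k],6,WT if n=="top" else WS,yw,a) for k,yw,a in L])
A=[(3,66,0),(3,66,-36),(4,66,0),(4,66,-36),(1,66,-18),(1,66,18)]
B=[(1,-2,-2),(1,-2,-38),(3,-2,0),(3,-2,-36),(1,32,-2),(1,32,-38)]
cv2.imwrite("pics/cmp.png",np.vstack([row("top",A),row("side",A)]));cv2.imwrite("pics/cmp2.png",np.vstack([row("top",B),row("side",B)]))
E
```

View pics/cmp.png

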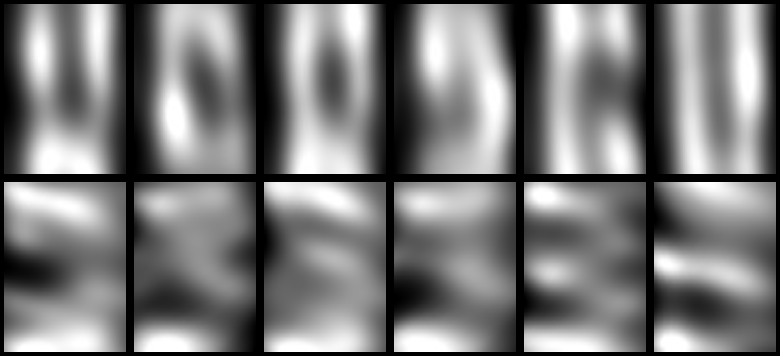

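View pics/cmp2.png

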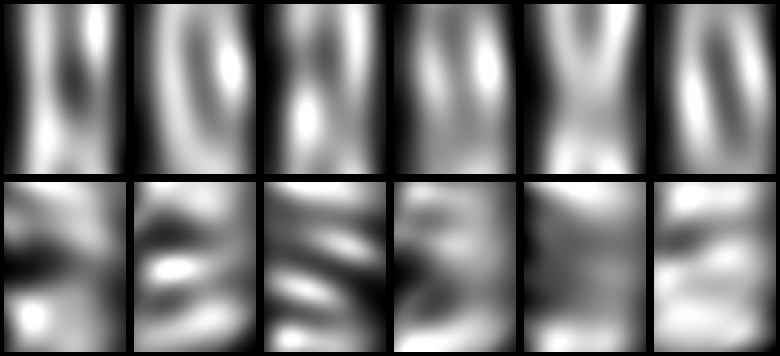

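```bash
python3 -m inch '[[0.5,1,0.3,0,0,0,1],[0.5,1,0.3,0,0,0,1],[0.5,1,0.3,0,0,0,1],[0.5,1,0.3,0,0,0,1],[0.5,1,0.3,0,0,0,1],[0.5,1,0.3,0,0,0,1],[0.5,1,0.3,0,0,0,1],[0.5,1,0.3,0,0,0,1]]'
python3 - <<'E'
from h import *
o=bot.get_obs();print(o["clock"],toBox(o["eef_pos"]),np.degrees(yaw_of(o)[0]),o["ft_force"])
E
```

```text
clock: 21.8
eef_pos: [0.4505, -0.1848, 0.1142]
tool_rot: [0.996, -0.091, 0.0, -0.0]
ft_force: [0.3, 0.0, 0.0]
grip_width: -0.0002
21.8 [-88.33770983 122.40922953 114.19997925] -10.493993680566204 [0.27748409 0.01339256 0.03108032]
```

```bash
python3 -m inch '[[0.23,0.75,0.33,0,0,0,1],[0.23,0.75,0.33,0,0,0,1],[0.23,0.75,0.33,0,0,0,1],[0,0,0.4,0,0,0,1],[0,0,0,0,0,0,1],[0.17,0,0,0,0,0,1],[0.18,0,0,0,0,0,1],[0.17,0,0,0,0,0,1]]'
python3 - <<'E'
from h import *
o=bot.get_obs();print(o["clock"],toBox(o["eef_pos"]),np.degrees(yaw_of(o)[0]),o["ft_force"])
E
```

```text
clock: 22.6
eef_pos: [0.4714, -0.2463, 0.0818]
tool_rot: [0.996, -0.092, 0.002, 0.002]
ft_force: [-1.5, -2.7, 6.2]
grip_width: 0.0
22.6 [-56.94009328  65.49958816  81.75626158] -10.527985621207868 [-1.54038435 -2.65093266  6.16212446]
```

```bash
python3 -m inch '[[0,0,-0.4,0,0,0,1],[-0.27,0.67,0,0,0,0,1],[-0.27,0.67,0,0,0,0,1],[0,0,0.42,0,0,0,1],[0,0,0,0,0,0,1],[0.17,0,0,0,0,0,1],[0.18,0,0,0,0,0,1],[0.17,0,0,0,0,0,1]]'
python3 - <<'E'
from h import *
o=bot.get_obs();print(o["clock"],toBox(o["eef_pos"]),np.degrees(yaw_of(o)[0]),o["ft_force"])
E
```

```text
clock: 23.4
eef_pos: [0.4652, -0.2785, 0.0817]
tool_rot: [0.996, -0.091, 0.002, 0.002]
ft_force: [-1.1, -3.3, 10.6]
grip_width: -0.0001
23.4 [-57.4572881   32.72345189  81.7080096 ] -10.486280027147638 [-1.08240525 -3.25125434 10.6281338 ]
```

Four more on the middle wheel, same stroke.

```bash
python3 -m inch '[[0,0,-0.35,0,0,0,1],[-0.52,0,0,0,0,0,1],[0,0,0.35,0,0,0,1],[0,0,0,0,0,0,1],[0.17,0,0,0,0,0,1],[0.18,0,0,0,0,0,1],[0.17,0,0,0,0,0,1],[0,0,-0.35,0,0,0,1]]'
python3 -m inch '[[-0.52,0,0,0,0,0,1],[0,0,0.35,0,0,0,1],[0,0,0,0,0,0,1],[0.17,0,0,0,0,0,1],[0.18,0,0,0,0,0,1],[0.17,0,0,0,0,0,1],[0,0,-0.35,0,0,0,1],[-0.52,0,0,0,0,0,1]]'
python3 -m inch '[[0,0,0.35,0,0,0,1],[0,0,0,0,0,0,1],[0.17,0,0,0,0,0,1],[0.18,0,0,0,0,0,1],[0.17,0,0,0,0,0,1],[0,0,-0.35,0,0,0,1],[-0.52,0,0,0,0,0,1],[0,0,0.35,0,0,0,1]]'
python3 -m inch '[[0,0,0,0,0,0,1],[0.17,0,0,0,0,0,1],[0.18,0,0,0,0,0,1],[0.17,0,0,0,0,0,1],[0,0,-0.35,0,0,0,1],[0,0.68,0,0,0,0,1],[0,0.68,0,0,0,0,1],[0,0,0.35,0,0,0,1]]'
python3 - <<'E'
from h import *
o=bot.get_obs();print(o["clock"],toBox(o["eef_pos"]),np.degrees(yaw_of(o)[0]),o["ft_force"])
E
```

```text
clock: 24.2
eef_pos: [0.4638, -0.2762, 0.0876]
tool_rot: [0.996, -0.091, -0.0, -0.001]
ft_force: [-1.4, 1.0, -0.2]
grip_width: 0.0
clock: 25.0
eef_pos: [0.4521, -0.275, 0.0881]
tool_rot: [0.996, -0.091, 0.001, 0.0]
ft_force: [-0.8, -0.2, -0.6]
grip_width: 0.0
clock: 25.8
eef_pos: [0.4497, -0.2747, 0.08]
tool_rot: [0.996, -0.092, -0.0, 0.0]
ft_force: [-15.1, 8.1, 72.0]
grip_width: -0.0004
clock: 26.6
eef_pos: [0.4581, -0.3148, 0.0808]
tool_rot: [0.996, -0.093, 0.002, 0.002]
ft_force: [1.7, 1.5, 59.1]
grip_width: 0.0003
26.6 [-58.01335517  -4.20617458  80.81750866] -10.675557385808311 [ 1.72575822  1.45557373 59.07850274]
```

```bash
python3 -m inch '[[0.04,0,-0.05,0,0,0,1],[-0.17,0,0,0,0,0,1],[-0.18,0,0,0,0,0,1],[-0.17,0,0,0,0,0,1],[0,0,-0.35,0,0,0,1],[0.52,0,0,0,0,0,1],[0,0,0.2,0,0,0,1],[0,0,0.15,0,0,0,1]]'
python3 - <<'E'
from h import *
o=bot.get_obs();print(o["clock"],toBox(o["eef_pos"]),np.degrees(yaw_of(o)[0]),o["ft_force"])
E
```

```text
clock: 27.4
eef_pos: [0.4591, -0.3114, 0.0814]
tool_rot: [0.996, -0.091, 0.001, 0.0]
ft_force: [0.7, 3.7, 22.9]
grip_width: 0.0002
27.4 [-57.63383694  -0.71901166  81.38544613] -10.481697714421248 [ 0.68964676  3.71876596 22.89023582]
```

```bash
python3 -m inch '[[-0.17,0,0,0,0,0,1],[-0.18,0,0,0,0,0,1],[-0.17,0,0,0,0,0,1],[0,0,-0.35,0,0,0,1],[0.52,0,0,0,0,0,1],[0,0,0.2,0,0,0,1],[0,0,0.15,0,0,0,1],[-0.17,0,0,0,0,0,1]]'
python3 -m inch '[[-0.18,0,0,0,0,0,1],[-0.17,0,0,0,0,0,1],[0,0,-0.35,0,0,0,1],[0.52,0,0,0,0,0,1],[0,0,0.2,0,0,0,1],[0,0,0.15,0,0,0,1],[-0.17,0,0,0,0,0,1],[-0.18,0,0,0,0,0,1]]'
python3 -m inch '[[-0.17,0,0,0,0,0,1],[0,0,-0.6,0,0,0,1],[-0.2,-1,-0.9,0,0,0,1],[-0.2,-1,-0.9,0,0,0,1],[-0.3,-1,-0.9,0,0,0,1],[-0.5,-1,-0.9,0,0,0,1],[-0.5,-1,0,0,0,0,1],[-0.5,-1,0,0,0,0,1]]'
python3 -m inch '[[-0.5,-1,0,0,0,0,1],[-0.5,-1,0,0,0,0,1],[-0.5,-1,0,0,0,0,1],[-0.5,-1,0,0,0,0,1],[-0.5,-1,0,0,0,0,1],[-0.5,-1,0,0,0,0,1],[0,-1,0,0,0,0,1],[0,0,0,0,0,0,1]]'
python3 look.py 5
python3 - <<'E'
from tiles import *
sheet(5,"pics/s5.png")
E
```

```text
clock: 28.2
eef_pos: [0.4558, -0.3104, 0.0819]
tool_rot: [0.996, -0.091, 0.002, 0.0]
ft_force: [1.9, 0.5, 10.4]
grip_width: -0.0001
clock: 29.0
eef_pos: [0.4505, -0.3095, 0.0818]
tool_rot: [0.996, -0.091, 0.002, 0.0]
ft_force: [0.6, 1.5, 8.6]
grip_width: 0.0004
clock: 29.8
eef_pos: [0.4173, -0.1499, 0.1853]
tool_rot: [0.996, -0.091, -0.0, -0.0]
ft_force: [0.4, 0.2, -0.3]
grip_width: -0.0001
clock: 30.6
eef_pos: [0.3754, 0.0365, 0.1846]
tool_rot: [0.996, -0.089, -0.001, -0.0]
ft_force: [-0.2, -0.2, 0.3]
grip_width: -0.0002
31.15 [-199.66230627  325.17626017  185.55257239]
```

View pics/s5.png

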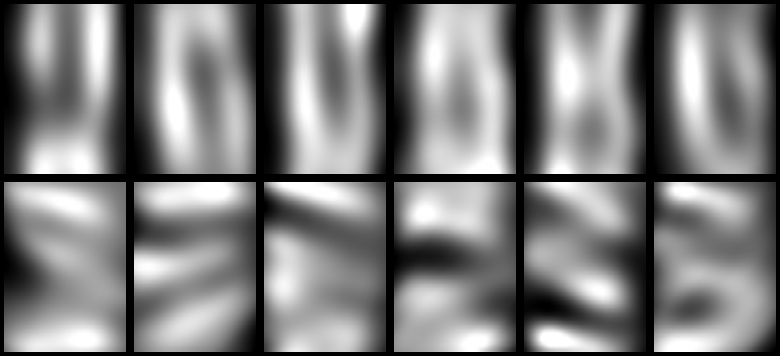

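View pics/look5.png

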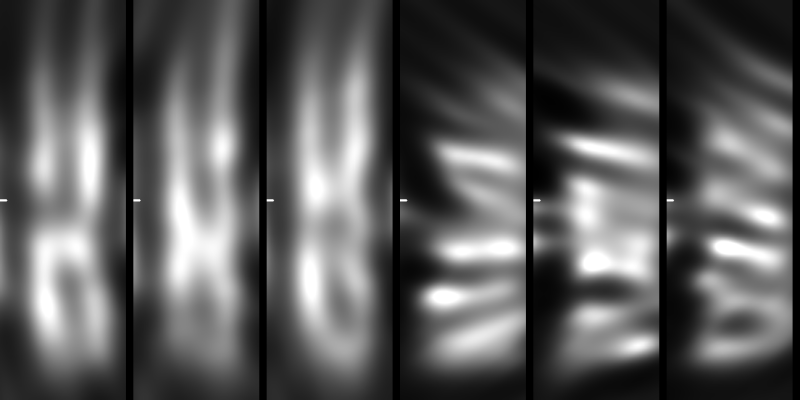

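```bash
cat > cor.py <<'E'
from tiles import *
import itertools
OFF=dict(OFF)
X={}
for k in(1,3,4,5):
    for n,fl,w in(("top","T",WT),("side","S",WS)):
        X[n,k]=rl(np.load(f"{fl}{k}.npy").mean(2)[w[0]:w[1],w[2]:w[3]].astype(np.float32),6,{"top":.7,"side":.6}[n],{"top":40,"side":60}[n])
def raw(n,k,yw,ac,h=16):
    ang=np.radians(np.arange(ac+h,ac-h-.1,-2)); ys=np.arange(5,-5.1,-.5);A,Y=np.meshgrid(ang,ys,indexing="ij")
    P=np.stack([-.063+.020*np.sin(A),(yw+Y)/1000,.062+.020*np.cos(A)],-1).reshape(-1,3)
    bx=(BX[n][0]+OFF[n][0],BX[n][1]+OFF[n][1],BX[n][2]);w=WT if n=="top" else WS
    uv=((proj(n,b2w(bx,P))-[w[2],w[0]]+.5)*6-.5).astype(np.float32).reshape(A.shape+(2,))
    o=cv2.remap(X[n,k],uv[...,0],uv[...,1],cv2.INTER_LINEAR);return o
REF={}
def add(d,a,k,yw,da=0): REF.setdefault((d%10,a),[]).append((k,yw,a+da))
for k,m,r in((1,0,4),(3,1,5),(4,2,6),(5,7,2)):
    da=-2 if k==1 else 0
    for a,s in((0,0),(-36,1),(36,-1)): add(m+s,a,k,32,da);add(r+s,a,k,-2,da)
# mean tile per view/slot removed so that only the numeral differs
MEAN={(n,a):np.mean([raw(n,k,yw,aa) for (d,b),L in REF.items() if b==a for k,yw,aa in L],0) for n in("top","side") for a in(0,-36,36)}
def cc(p,q): p=p-p.mean();q=q-q.mean();return float((p*q).sum()/np.sqrt((p*p).sum()*(q*q).sum()))
def score(obs,d,yw_obs):
    out=[]
    k,yw,a,aa=obs
    L=REF.get((d%10,a),[])
    for n in("side","top"):
        best=[]
        for kk,y2,a2 in L:
            if (kk,y2)==(k,yw):continue
            best.append(max(cc(raw(n,k,yw,aa+s)-MEAN[n,a],raw(n,kk,y2,a2)-MEAN[n,a]) for s in(-3,0,3)))
        out.append(np.mean(best) if best else np.nan)
    return out
E
python3 - <<'E'
from cor import *
np.set_printoptions(precision=2,suppress=True,linewidth=160)
for nm,obs in (("f3@0",(3,66,0,0)),("f3@-36",(3,66,-36,-36)),("f4@0",(4,66,0,0)),("f4@-36",(4,66,-36,-36)),("f5@0",(5,66,0,0)),("f5@-36",(5,66,-36,-36))):
    S=np.array([score(obs,d,66) for d in range(10)]).T
    print(nm,"side",S[0]);print("      top ",S[1])
E
```

```text
f3@0 side [ 0.72  0.04 -0.03   nan  0.62 -0.25  0.36 -0.39   nan   nan]
      top  [ 0.1   0.27  0.28   nan  0.72 -0.1  -0.01  0.21   nan   nan]
f3@-36 side [  nan -0.03  0.33  0.2    nan -0.23  0.79 -0.03  0.2    nan]
      top  [  nan  0.07 -0.    0.35   nan -0.08 -0.34  0.32  0.36   nan]
f4@0 side [ 0.8   0.16  0.24   nan  0.36 -0.08  0.28 -0.12   nan   nan]
      top  [-0.08  0.5   0.05   nan  0.77  0.1  -0.17  0.59   nan   nan]
f4@-36 side [  nan  0.2   0.25  0.16   nan -0.08  0.7   0.18  0.3    nan]
      top  [  nan -0.38 -0.28 -0.44   nan  0.43  0.62 -0.24  0.91   nan]
f5@0 side [ 0.84 -0.09  0.25   nan  0.54 -0.2   0.34 -0.39   nan   nan]
      top  [ 0.44 -0.1   0.19   nan  0.28  0.18  0.54 -0.12   nan   nan]
f5@-36 side [  nan  0.52  0.13  0.09   nan  0.7  -0.27  0.74  0.1    nan]
      top  [  nan -0.08  0.35  0.42   nan -0.4  -0.75  0.7   0.01   nan]
```

```bash
cat > cor2.py <<'E'
from cor import *
def norm(t): return t/np.mean(t)
def refm(n,d,a):
    L=REF.get((d%10,a)); 
    return None if not L else np.mean([norm(raw(n,k,y,aa)) for k,y,aa in L],0)
def hyp(yw,frames,excl=()):
    res=[]
    for d in range(10):
        row=[]
        for n in("side","top"):
            for a,s in((0,0),(-36,1),(36,-1)):
                c=[]
                for (k1,o1),(k2,o2) in itertools.combinations(frames,2):
                    r1,r2=refm(n,d+o1+s,a),refm(n,d+o2+s,a)
                    if r1 is None or r2 is None: continue
                    c.append(cc(norm(raw(n,k1,yw,a))-norm(raw(n,k2,yw,a)),r1-r2))
                row.append(np.mean(c) if c else np.nan)
        res.append(row)
    return np.array(res)
E
python3 - <<'E'
from cor2 import *
np.set_printoptions(precision=2,suppress=True,linewidth=160)
print("REF keys",sorted(REF))
H=hyp(66,[(3,0),(4,1),(5,2)])
for d in range(10): print("now",(d+2)%10,H[d],"mean",round(float(np.nanmean(H[d])),2))
E
```

```text
REF keys [(0, 0), (0, 36), (1, -36), (1, 0), (1, 36), (2, -36), (2, 0), (3, -36), (3, 36), (4, 0), (4, 36), (5, -36), (5, 0), (5, 36), (6, -36), (6, 0), (6, 36), (7, -36), (7, 0), (8, -36), (9, 36)]
now 2 [ 0.13 -0.38  0.2   0.02  0.11  0.07] mean 0.02
now 3 [ 0.33  0.38 -0.28 -0.3  -0.2   0.34] mean 0.04
now 4 [-0.43  0.63 -0.14 -0.24 -0.24 -0.52] mean -0.16
now 5 [-0.46 -0.8  -0.08  0.27 -0.72 -0.05] mean -0.3
now 6 [0.64 0.28 0.05 0.59 0.72 0.17] mean 0.41
now 7 [-0.38 -0.1   0.21 -0.61 -0.56  0.29] mean -0.19
now 8 [0.46 0.02 0.16 0.44 0.59 0.53] mean 0.37
now 9 [nan nan nan nan nan nan] mean nan
now 0 [nan nan nan nan nan nan] mean nan
now 1 [-0.46 -0.2   0.2  -0.59  0.1   0.1 ] mean -0.14<stdin>:5: RuntimeWarning: Mean of empty slice
```

```bash
python3 - <<'E'
from cor2 import *
for a in(0,-36):
  for n in("side","top"):
    print(a,n,"left",[(k,int(raw(n,k,66,a).mean())) for k in(3,4,5)],"mid/right",sorted((d,y,int(raw(n,k,y,aa).mean())) for (d,b),L in REF.items() if b==a for k,y,aa in L))
# big side-by-side
rows=[]
for n in("side","top"):
    w=WT if n=="top" else WS
    for a,L in((0,[(3,66),(4,66),(5,66),(1,-2),(3,-2),(4,-2)]),(-36,[(3,66),(4,66),(5,66),(1,-2),(3,-2),(4,-2)])):
        rows.append(np.hstack([tile(n,X[n,k],6,w,y,a-(2 if k==1 else 0))[::1] for k,y in L]))
o=np.vstack(rows);cv2.imwrite("pics/cmp5.png",cv2.resize(o,(760,590)))
E
```

```text
0 side left [(3, 159), (4, 163), (5, 166)] mid/right [(0, 32, 159), (1, 32, 191), (2, -2, 170), (2, 32, 174), (4, -2, 175), (5, -2, 162), (6, -2, 164), (7, 32, 180)]
0 top left [(3, 124), (4, 121), (5, 117)] mid/right [(0, 32, 121), (1, 32, 139), (2, -2, 129), (2, 32, 120), (4, -2, 122), (5, -2, 121), (6, -2, 119), (7, 32, 124)]
-36 side left [(3, 169), (4, 155), (5, 174)] mid/right [(1, 32, 197), (2, 32, 182), (3, -2, 164), (3, 32, 179), (5, -2, 161), (6, -2, 160), (7, -2, 183), (8, 32, 160)]
-36 top left [(3, 116), (4, 122), (5, 128)] mid/right [(1, 32, 135), (2, 32, 120), (3, -2, 120), (3, 32, 115), (5, -2, 117), (6, -2, 120), (7, -2, 118), (8, 32, 110)]
```

View pics/cmp5.png

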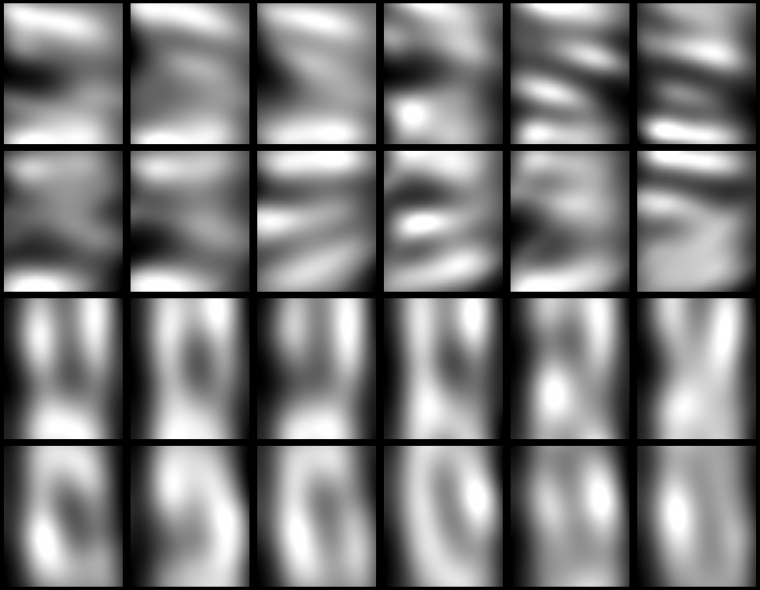

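```bash
python3 -m inch '[[0.55,1,0.36,0,0,0,1],[0.55,1,0.36,0,0,0,1],[0.55,1,0.36,0,0,0,1],[0.55,1,0.36,0,0,0,1],[0.55,1,0.36,0,0,0,1],[0.55,1,0.36,0,0,0,1],[0.55,1,0.36,0,0,0,1],[0.55,1,0.36,0,0,0,1]]'
python3 - <<'E'
from h import *
o=bot.get_obs();print(o["clock"],toBox(o["eef_pos"]),np.degrees(yaw_of(o)[0]),o["ft_force"])
E
```

```text
clock: 31.95
eef_pos: [0.4486, -0.1833, 0.1131]
tool_rot: [0.996, -0.092, 0.0, -0.0]
ft_force: [-0.0, 0.6, 0.8]
grip_width: 0.0002
31.95 [-90.54673547 123.53835523 113.12140864] -10.505355681766098 [-0.01030474  0.60568188  0.78533818]
```

```bash
python3 -m inch '[[0.27,0.77,0.31,0,0,0,1],[0.26,0.77,0.31,0,0,0,1],[0.26,0.77,0.31,0,0,0,1],[0,0,0.4,0,0,0,1],[0,0,0,0,0,0,1],[0.17,0,0,0,0,0,1],[0.18,0,0,0,0,0,1],[0.17,0,0,0,0,0,1]]'
python3 -m inch '[[0,0,-0.35,0,0,0,1],[-0.52,0,0,0,0,0,1],[0,0,0.25,0,0,0,1],[0,0,0.1,0,0,0,1],[0.17,0,0,0,0,0,1],[0.18,0,0,0,0,0,1],[0.17,0,0,0,0,0,1],[0,0,-0.35,0,0,0,1]]'
python3 - <<'E'
from h import *
o=bot.get_obs();print(o["clock"],toBox(o["eef_pos"]),np.degrees(yaw_of(o)[0]),o["ft_force"])
E
```

```text
clock: 32.75
eef_pos: [0.4714, -0.2463, 0.0819]
tool_rot: [0.996, -0.092, 0.002, 0.002]
ft_force: [-0.8, -2.3, 3.6]
grip_width: -0.0002
clock: 33.55
eef_pos: [0.4702, -0.2439, 0.0884]
tool_rot: [0.996, -0.091, -0.001, -0.0]
ft_force: [-0.2, -0.2, 0.7]
grip_width: -0.0
33.55 [-58.6216986   67.60945393  88.44398748] -10.437543665537135 [-0.22658608 -0.2295254   0.72575677]
```

```bash
python3 -m inch '[[-0.52,0.04,0,0,0,0,1],[0,0,0.26,0,0,0,1],[0,0,0.11,0,0,0,1],[0.17,0,0,0,0,0,1],[0.18,0,0,0,0,0,1],[0.17,0,0,0,0,0,1],[0,0,-0.35,0,0,0,1],[-0.52,0,0,0,0,0,1]]'
python3 -m inch '[[0,0,0.25,0,0,0,1],[0,0,0.1,0,0,0,1],[0.17,0,0,0,0,0,1],[0.18,0,0,0,0,0,1],[0.17,0,0,0,0,0,1],[0,0,-0.4,0,0,0,1],[-0.1,1,0,0,0,0,1],[-0.1,1,0,0,0,0,1]]'
python3 - <<'E'
from h import *
o=bot.get_obs();print(o["clock"],toBox(o["eef_pos"]),np.degrees(yaw_of(o)[0]),o["ft_force"])
E
```

```text
clock: 34.35
eef_pos: [0.4589, -0.2438, 0.0892]
tool_rot: [0.996, -0.091, 0.001, 0.0]
ft_force: [-0.8, -0.6, -0.6]
grip_width: -0.0
clock: 35.15
eef_pos: [0.4557, -0.2938, 0.0895]
tool_rot: [0.996, -0.09, -0.0, -0.0]
ft_force: [0.5, -0.5, -0.3]
grip_width: 0.0002
35.15 [-64.09584842  16.00878532  89.49960096] -10.373346340667988 [ 0.52014533 -0.53790138 -0.30500437]
```

```bash
python3 -m inch '[[0.02,0.71,0,0,0,0,1],[0.02,0.71,0,0,0,0,1],[0,0.7,0,0,0,0,1],[0,0,0.35,0,0,0,1],[0,0,0.15,0,0,0,1],[0,0.15,0,0,0,0,1],[0,0.15,0,0,0,0,1],[0,0.15,0,0,0,0,1]]'
python3 - <<'E'
from h import *
o=bot.get_obs();print(o["clock"],toBox(o["eef_pos"]),np.degrees(yaw_of(o)[0]),o["ft_force"])
E
```

```text
clock: 35.95
eef_pos: [0.4453, -0.3562, 0.0772]
tool_rot: [0.996, -0.091, -0.0, -0.001]
ft_force: [1.1, 6.7, 0.4]
grip_width: 0.0001
35.95 [-63.38009622 -47.22731742  77.18959572] -10.405716284028406 [1.07514196 6.69081193 0.4147436 ]
```

```bash
python3 -m inch '[[0,0.08,0,0,0,0,1],[0,0.08,0,0,0,0,1],[0,0.06,0,0,0,0,1],[0,0.06,0,0,0,0,1],[0,0,0,0,0,0,1],[0,0,0,0,0,0,1],[0,0,0,0,0,0,1],[0,0,0,0,0,0,1]]'
python3 - <<'E'
from h import *
o=bot.get_obs();print(o["clock"],toBox(o["eef_pos"]),np.degrees(yaw_of(o)[0]),o["ft_force"])
E
```

```text
clock: 36.75
eef_pos: [0.445, -0.3573, 0.0772]
tool_rot: [0.996, -0.089, 0.0, -0.006]
ft_force: [2.6, 16.6, 5.1]
grip_width: 0.0002
36.75 [-63.46739913 -48.44130228  77.19725961] -10.211594836185919 [ 2.59670737 16.56272081  5.12729891]
```

```bash
python3 -m inch '[[0,-0.3,-0.6,0,0,0,1],[-0.3,-1,-0.9,0,0,0,1],[-0.6,-1,-0.9,0,0,0,1],[-0.6,-1,-0.9,0,0,0,1],[-0.6,-1,-0.5,0,0,0,1],[-0.6,-1,0,0,0,0,1],[-0.6,-1,0,0,0,0,1],[-0.6,-1,0,0,0,0,1]]'
python3 -m inch '[[-0.6,-1,0,0,0,0,1],[-0.6,-1,0,0,0,0,1],[-0.6,-1,0,0,0,0,1],[-0.6,-1,0,0,0,0,1],[-0.3,-1,0,0,0,0,1],[-0.3,-1,0,0,0,0,1],[-0.2,-1,0,0,0,0,1],[0,0,0,0,0,0,1]]'
sed -i 's/grab("top",6)/grab("top",4)/;s/grab("side",5)/grab("side",4)/' look.py
python3 look.py 6
python3 - <<'E'
from tiles import *
sheet(6,"pics/s6.png")
E
```

```text
clock: 37.55
eef_pos: [0.3813, -0.1665, 0.1736]
tool_rot: [0.996, -0.091, 0.001, 0.001]
ft_force: [-0.8, 0.2, -0.8]
grip_width: -0.0001
clock: 38.35
eef_pos: [0.3349, 0.0214, 0.1733]
tool_rot: [0.996, -0.089, 0.001, -0.0]
ft_force: [-0.7, 0.2, 0.3]
grip_width: 0.0001
38.75 [-238.42953284  302.66657791  172.34301485]
```

View pics/s6.png

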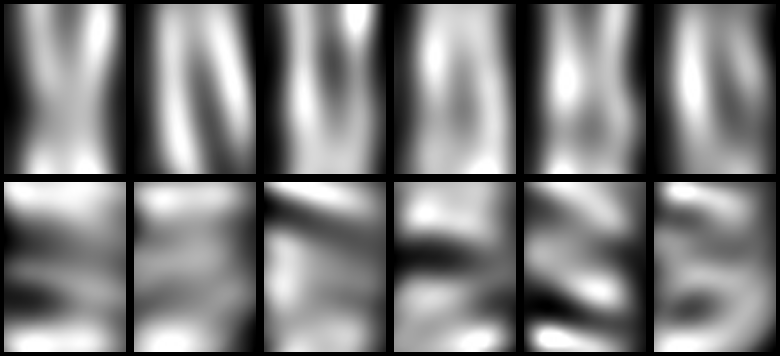

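View pics/look6.png

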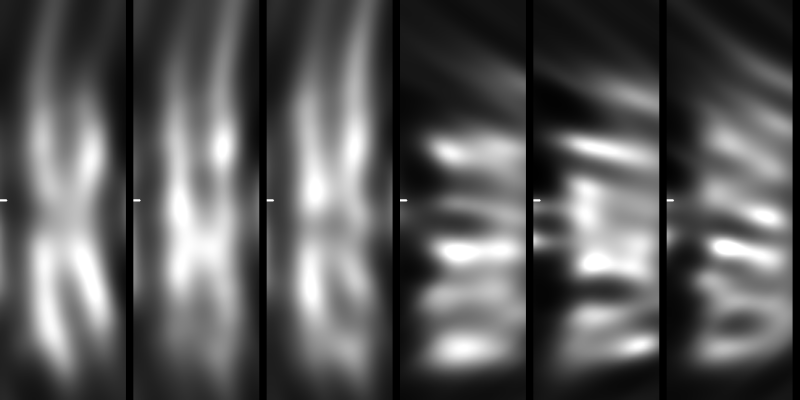

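```bash
python3 -m inch '[[0.67,0.94,0.33,0,0,0,1],[0.67,0.94,0.33,0,0,0,1],[0.67,0.94,0.33,0,0,0,1],[0.67,0.94,0.33,0,0,0,1],[0.67,0.94,0.33,0,0,0,1],[0.67,0.94,0.33,0,0,0,1],[0.67,0.94,0.33,0,0,0,1],[0.67,0.94,0.33,0,0,0,1]]'
python3 - <<'E'
from h import *
o=bot.get_obs();print(o["clock"],toBox(o["eef_pos"]),np.degrees(yaw_of(o)[0]),o["ft_force"])
E
```

```text
clock: 39.55
eef_pos: [0.432, -0.1914, 0.1057]
tool_rot: [0.996, -0.092, -0.0, -0.0]
ft_force: [0.3, 0.2, -0.3]
grip_width: -0.0001
39.55 [-105.41328085  112.68999043  105.73165597] -10.559923200384162 [ 0.30909586  0.24461653 -0.2611843 ]
```

```bash
python3 -m inch '[[0.7,0.93,0.32,0,0,0,1],[0.7,0.93,0.32,0,0,0,1],[0,0,0.26,0,0,0,1],[0,0,0.14,0,0,0,1],[0.17,0,0,0,0,0,1],[0.18,0,0,0,0,0,1],[0.17,0,0,0,0,0,1],[0,0,-0.35,0,0,0,1]]'
python3 -m inch '[[-0.52,0.04,0,0,0,0,1],[0,0,0.26,0,0,0,1],[0,0,0.1,0,0,0,1],[0.17,0,0,0,0,0,1],[0.18,0,0,0,0,0,1],[0.17,0,0,0,0,0,1],[0,0,-0.35,0,0,0,1],[-0.52,0,0,0,0,0,1]]'
python3 - <<'E'
from h import *
o=bot.get_obs();print(o["clock"],toBox(o["eef_pos"]),np.degrees(yaw_of(o)[0]),o["ft_force"])
E
```

```text
clock: 40.35
eef_pos: [0.4699, -0.2436, 0.0887]
tool_rot: [0.996, -0.091, -0.001, -0.0]
ft_force: [-0.4, 0.3, 1.4]
grip_width: 0.0003
clock: 41.15
eef_pos: [0.4595, -0.2429, 0.0896]
tool_rot: [0.996, -0.091, 0.001, 0.0]
ft_force: [0.5, -0.7, -0.3]
grip_width: -0.0002
41.15 [-69.33971472  66.74988178  89.63799892] -10.420561210434013 [ 0.48738231 -0.68716908 -0.25468141]
```

```bash
python3 -m inch '[[0,0,0.27,0,0,0,1],[0,0,0.11,0,0,0,1],[0.17,0,0,0,0,0,1],[0.18,0,0,0,0,0,1],[0.17,0,0,0,0,0,1],[0,0,-0.36,0,0,0,1],[-0.52,0,0,0,0,0,1],[0,0,0.26,0,0,0,1]]'
python3 -m inch '[[0,0,0.11,0,0,0,1],[0.17,0,0,0,0,0,1],[0.18,0,0,0,0,0,1],[0.17,0,0,0,0,0,1],[0,0,-0.4,0,0,0,1],[-0.1,1,0,0,0,0,1],[-0.1,1,0,0,0,0,1],[0,1,0,0,0,0,1]]'
python3 - <<'E'
from h import *
o=bot.get_obs();print(o["clock"],toBox(o["eef_pos"]),np.degrees(yaw_of(o)[0]),o["ft_force"])
E
```

```text
clock: 41.95
eef_pos: [0.4568, -0.2423, 0.0817]
tool_rot: [0.996, -0.092, -0.0, -0.0]
ft_force: [-0.7, -0.8, 6.2]
grip_width: 0.0001
clock: 42.75
eef_pos: [0.4509, -0.3179, 0.0881]
tool_rot: [0.996, -0.091, -0.001, -0.001]
ft_force: [-0.0, 0.0, -0.5]
grip_width: 0.0
42.75 [-64.54186946  -8.61587542  88.14970113] -10.447454498014226 [-0.02263448  0.00249762 -0.48802445]
```

```bash
python3 -m inch '[[0,0.6,0,0,0,0,1],[0,0.6,0,0,0,0,1],[0,0,0.3,0,0,0,1],[0,0,0.14,0,0,0,1],[0,0.25,0,0,0,0,1],[0,0.22,0,0,0,0,1],[0,0.2,0,0,0,0,1],[0,0.12,0,0,0,0,1]]'
python3 - <<'E'
from h import *
o=bot.get_obs();print(o["clock"],toBox(o["eef_pos"]),np.degrees(yaw_of(o)[0]),o["ft_force"])
E
```

```text
clock: 43.55
eef_pos: [0.4428, -0.3666, 0.078]
tool_rot: [0.996, -0.091, -0.0, -0.0]
ft_force: [-0.0, 1.7, -0.3]
grip_width: -0.0001
43.55 [-64.01984147 -57.89651431  77.96692006] -10.457387907747217 [-0.00267898  1.67379526 -0.27554312]
```

```bash
python3 -m inch '[[0,0.1,0,0,0,0,1],[0,0.07,0,0,0,0,1],[0,0,0,0,0,0,1],[0,-0.1,-1,0,0,0,1],[0.4,-0.8,-1,0,0,0,1],[0.7,-0.8,-0.6,0,0,0,-0.3],[0.7,-0.6,0,0,0,0,-0.3],[0.5,-0.2,0,0,0,0,-0.3]]'
python3 - <<'E'
from h import *
o=bot.get_obs();print(o["clock"],toBox(o["eef_pos"]),np.degrees(yaw_of(o)[0]),o["ft_force"],o["grip_width"])
E
```

```text
clock: 44.35
eef_pos: [0.5121, -0.3196, 0.1448]
tool_rot: [0.996, -0.091, 0.002, 0.001]
ft_force: [-0.5, -0.4, 0.3]
grip_width: 0.0434
44.35 [ -4.07157522   0.51287466 144.8345264 ] -10.384791482955992 [-0.4582296  -0.43930565  0.26941424] 0.043401180124909504
```

```bash
python3 -m inch '[[-0.03,0,1,0,0,0,-0.3],[0,0,0.7,0,0,0,-0.3],[0,0,0.3,0,0,0,1],[0,0,0,0,0,0,1],[0,0,0,0,0,0,1],[0,0,0,0,0,0,1],[0,0,0,0,0,0,1],[0,0,0,0,0,0,1]]'
python3 - <<'E'
from h import *
o=bot.get_obs();print(o["clock"],toBox(o["eef_pos"]),np.degrees(yaw_of(o)[0]),o["ft_force"],o["grip_width"])
p,d=bot.camera("side");cv2.imwrite("pics/g1.png",cv2.resize(p[220:350,230:400],None,fx=4,fy=4,interpolation=cv2.INTER_CUBIC))
# arc of the bar in box coordinates: tool steps (25 mm units) for equal lid steps
th=np.radians(np.arange(0,91,7.5));x=-97*np.cos(th)+42*np.sin(th);z=97*np.sin(th)+42*np.cos(th)
for i in range(len(th)-1): print(round(np.degrees(th[i+1]),1),round((x[i+1]-x[i])/25,2),round(-(z[i+1]-z[i])/25,2),round(x[i+1]+92),round(z[i+1]+70.5))
E
```

```text
clock: 45.15
eef_pos: [0.5104, -0.3205, 0.0941]
tool_rot: [0.996, -0.091, 0.001, 0.001]
ft_force: [2.9, -1.1, -0.3]
grip_width: 0.0079
45.15 [-5.55327481 -0.67439074 94.11618236] -10.472742246146844 [ 2.89359586 -1.12439759 -0.27896033] 0.007916619505325347
7.5 0.25 -0.49 1 125
15.0 0.31 -0.45 9 136
22.5 0.37 -0.41 18 146
30.0 0.42 -0.36 29 155
37.5 0.46 -0.3 41 163
45.0 0.5 -0.24 53 169
52.5 0.53 -0.17 66 173
60.0 0.54 -0.1 80 176
67.5 0.55 -0.03 94 176
75.0 0.55 0.04 107 175
82.5 0.54 0.12 121 172
90.0 0.52 0.19 134 168
```

View pics/g1.png

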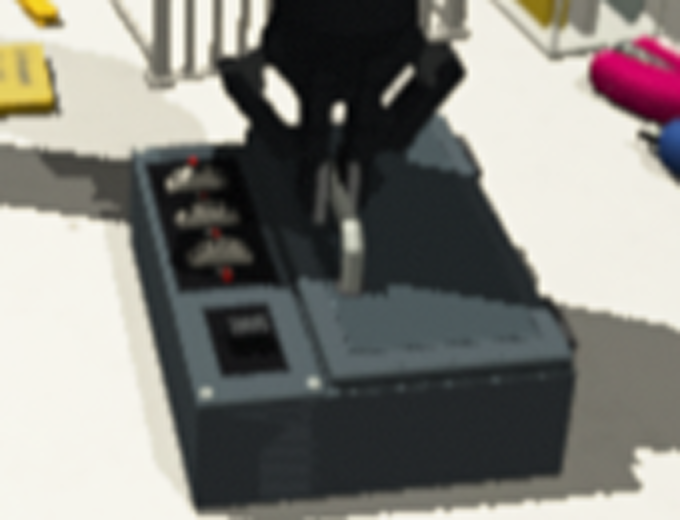

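```bash
python3 -m inch '[[0.25,0,-0.49,0,0,0,1],[0.31,0,-0.45,0,0,0,1],[0.37,0,-0.41,0,0,0,1],[0.42,0,-0.36,0,0,0,1],[0.46,0,-0.3,0,0,0,1],[0.5,0,-0.24,0,0,0,1],[0.53,0,-0.17,0,0,0,1],[0.54,0,-0.1,0,0,0,1]]'
python3 - <<'E'
from h import *
o=bot.get_obs();print(o["clock"],toBox(o["eef_pos"]),np.degrees(yaw_of(o)[0]),o["ft_force"],o["grip_width"],o["joint_pos"])
p,d=bot.camera("side");cv2.imwrite("pics/g2.png",cv2.resize(p[180:350,230:400],None,fx=3.5,fy=3.5,interpolation=cv2.INTER_CUBIC))
E
```

```text
clock: 46.0
eef_pos: [0.5894, -0.3341, 0.1585]
tool_rot: [0.996, -0.092, -0.003, -0.001]
ft_force: [-7.1, 3.9, 11.5]
grip_width: 0.0075
46.0 [ 74.58958961  -0.25578885 158.45453367] -10.508109108737903 [-7.13318811  3.89565668 11.54326476] 0.007494226155499562 [-5.15297146e-01  6.40968147e-01  4.33639491e-01  1.36871684e+00
 -1.03036999e-03  1.23890494e+00]
```

View pics/g2.png

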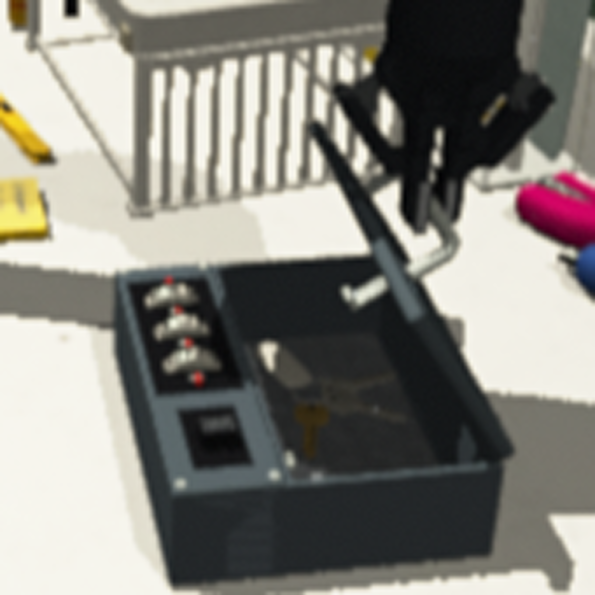

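```bash
python3 -m inch '[[0.55,0,-0.03,0,0,0,1],[0.55,0,0.04,0,0,0,1],[0.54,0,0.12,0,0,0,1],[0.52,0,0.19,0,0,0,1],[0,0,0,0,0,0,1],[0,0,0,0,0,0,1],[0,0,0,0,0,0,1],[0,0,0,0,0,0,1]]'
python3 - <<'E'
from h import *
o=bot.get_obs();b=toBox(o["eef_pos"]);print(o["clock"],b,o["ft_force"],o["grip_width"],o["tool_rot"])
dx,dz=b[0]-92,b[2]+19-70.5;print("lid deg if bar at pinch",180-np.degrees(np.arctan2(dz,dx))-np.degrees(np.arctan2(42,97)),np.hypot(dx,dz))
p,d=bot.camera("side");cv2.imwrite("pics/g3.png",cv2.resize(p[180:350,230:400],None,fx=3.5,fy=3.5,interpolation=cv2.INTER_CUBIC))
E
```

```text
clock: 46.85
eef_pos: [0.6462, -0.344, 0.149]
tool_rot: [0.996, -0.091, 0.001, -0.001]
ft_force: [4.4, 3.7, 2.6]
grip_width: 0.0078
46.85 [1.32287214e+02 1.14629605e-02 1.49047109e+02] [4.44968283 3.73908728 2.64127642] 0.0077794478955257665 [ 9.95864049e-01 -9.08475614e-02  1.09543771e-03 -5.62819626e-04]
lid deg if bar at pinch 89.02864042857766 105.53908325157262
```

View pics/g3.png

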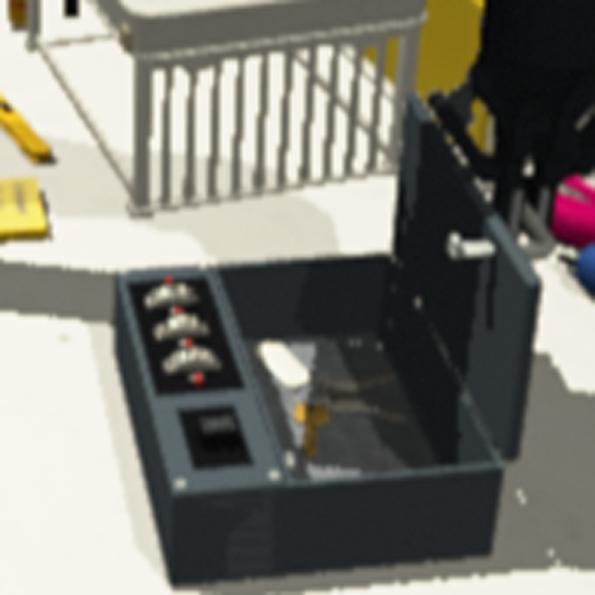

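```bash
python3 -m inch '[[0,0,0,0,0,0,0.58],[0,0,0,0,0,0,0.58],[0,0,0,0,0,0,0.58],[0,0,-0.3,0,0,0,0.58],[0,0,-0.6,0,0,0,0.58],[0,0,-1,0,0,0,0.58],[0,0,-1,0,0,0,0.58],[0,0,-1,0,0,0,0.58]]'
python3 - <<'E'
from h import *
o=bot.get_obs();b=toBox(o["eef_pos"]);print(o["clock"],b,o["ft_force"],o["grip_width"])
for n in("side","top"):
    p,d=bot.camera(n);cv2.imwrite(f"pics/e_{n}.png",p)
p=cv2.imread("pics/e_side.png");cv2.imwrite("pics/g4.png",cv2.resize(p[180:350,230:400],None,fx=3.5,fy=3.5,interpolation=cv2.INTER_CUBIC))
E
```

```text
clock: 47.7
eef_pos: [0.6439, -0.3461, 0.2456]
tool_rot: [0.996, -0.092, -0.002, 0.0]
ft_force: [0.4, -0.5, -0.2]
grip_width: 0.0174
47.7 [130.32487856  -2.42287434 245.64091692] [ 0.35651384 -0.54137689 -0.22837575] 0.017404665512629366
```

View pics/g4.png

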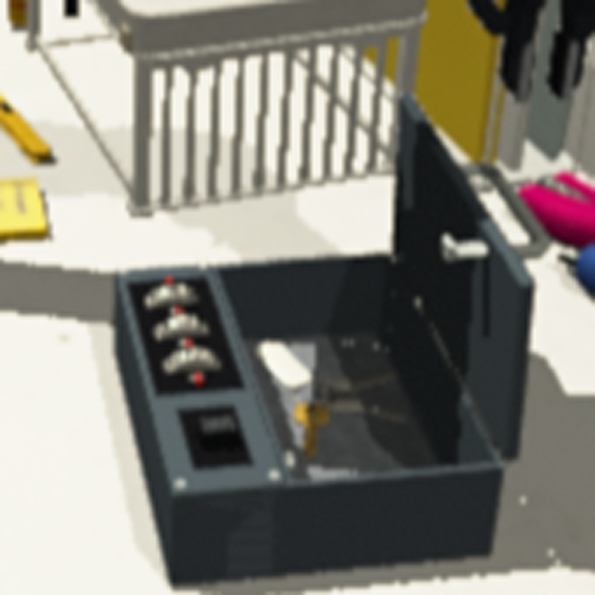

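View pics/e_top.png

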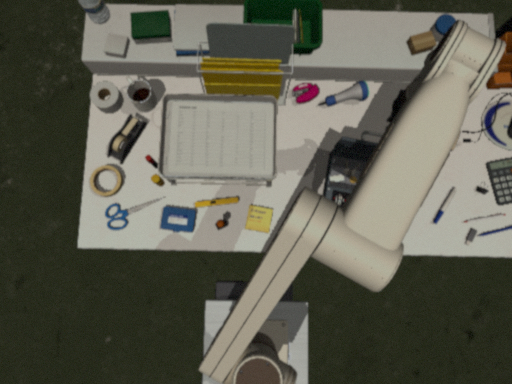

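```bash
python3 - <<'E'
from h import *
bx=(BX["side"][0],BX["side"][1]-.001,BX["side"][2])
a=cv2.imread("pics/side0.png")[275:325,270:320];b=cv2.imread("pics/e_side.png")[275:325,270:320]
o=np.hstack([cv2.resize(x,None,fx=8,fy=8,interpolation=cv2.INTER_CUBIC) for x in(a,b)])
for y in(-60,-74):
    for xx in(-73,-53):
        for s in (6,-6):
            q=(proj("side",b2w(bx,[[xx/1000,(y+s)/1000,.0865]]))[0]-[270,275]+.5)*8
            cv2.circle(o,tuple(int(v) for v in q+[400 if y==-74 else 0,0]),3,(0,0,255) if y==-60 else (0,255,0),1)
cv2.imwrite("pics/btn.png",np.clip(o.astype(float)*1.7,0,255).astype(np.uint8))
E
```

```text
(no output)
```

View pics/btn.png

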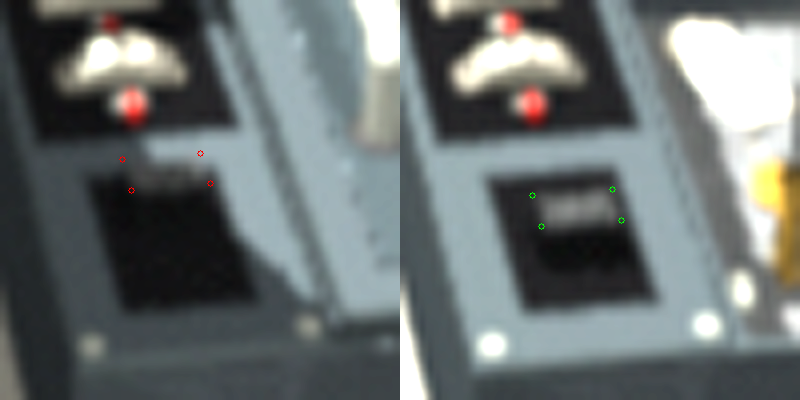

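```bash
python3 - <<'E'
from workcell import bot
print(bot.get_obs()["clock"]);print(bot.job_done())
E
```

```text
47.8
the job is handed in; nothing more can be done
None
```

The key box is open: I rolled the wheels to 4‑7‑2, slid the catch fully right and raised the lid to about 89°. It stayed up when the gripper let go and backed off. I handed the job in at 47.8 s of the 56 s allowed.

**Wheels:**
- The numerals are only 2–3 pixels tall, so I read them from sharpened pictures after each roll.
- My first reading of the left wheel was wrong. The catch stopped after about 3 mm, pushed with up to about 17 N. Another look showed 0 on top, so I rolled it four more digits.
- I did not photograph the wheels again after that. The evidence for the code is that the catch then went all the way across and the lid rose. One earlier rolling pass also turned nothing because I pressed too lightly.

**Catch:** The before and after side pictures show the button moved about 3.75 pixels. Full travel of 14 mm works out at about 3.8.

**Lid:** The 89° comes from the gripper's position. After release the side picture still shows it about upright, and the wrist force was about 0.7 N or less.

**Forces and surroundings:** The highest wrist force I read was 72 N for a moment, pressing on a wheel between strokes, against the 120 N limit. I read it only at the end of each move. From looking at the last pictures, nothing else on the desk seems to have moved, though the arm hides part of the top view.

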